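# Demagnetise the core bars

## Task

Demagnetise the core bars. With the demagnetiser's dial off, move the screwdriver from its pole plate to the bench top, then lift each bar's front end over the rack's lip, draw it out endwise from under the hood and lay it flat on the plate, across both pole strips beside the others, nothing overhanging. Once every bar from the rack is there, turn the dial up to the brass flag, let it stand a second and turn it back to off; leave the flag and the other things as they are.

Things in the scene. Friction and masses are not known exactly. Their poses are not given: they have to be found in the camera images.
- demagnetiser: fixed grey case 285 (its x) x 160 (its y) x 45 mm with a steel pole plate on its rear top and the dial at its front; origin under its centre on the bench, -x is the front (dial) side, turned up to 0.14 rad
- plate (a point): centre of the pole plate's upper face, 48 mm over the bench, axes as the demagnetiser; plate 200 (x) x 160 (y) mm, no rim, level; the two dark pole strips run along x at y = -36 and +36 mm, so a bar lying along y crosses both; four bars fit with 44 to 48 mm between their middles. Its edge on the dial side is 40 mm from the dial's axis
- dial (a joint): dial angle, 0 (off, end stop) to 4.71 rad, growing clockwise seen from above; below 0.3 counts as off; friction 0.05 N m, stays where it is left
- dial_grip (a point): on the dial's upright axis, 24 mm over the case top, at the height to grip. The dial is a black bar grip 38 mm long, 13 mm wide, from 12 to 36 mm over the case top on a round skirt of 42 mm; x of this point points along the bar to its pointer end (white line)
- dial_pointer (a point): point on the dial's pointer line, 32 mm from the axis: it turns with the dial
- flag_point (a point): point of the brass flag on the dial's scale, 32 mm from the axis: the pointer belongs here. The flag ring lies under the dial's skirt; it stands 1.6 to 3.4 rad from off; leave it alone
- bar_rack: fixed grey rack 170 (its x) x 176 (its y) x 60 mm; origin under its centre on the bench, -x is its front. Four bar places at y = -66, -22, +22, +66 mm; a bar lies level, its middle at x = -2 mm, 39 mm high, its ends on the front rail and in a rear pocket. Between rail and pockets there is only the 6 mm base plate beneath, so fingers can reach beside and below the bars
- rack_lip (a point): middle of the upper edge of the lip in front of the bars, at rack x = -80 mm (6 mm thick), 48 mm high: 14 mm above the rail (x = -77 to -58 mm) the bars rest on. Low saddles 6 mm high part the bars on the rail
- rack_mouth (a point): middle of the rear pockets' mouth at rack x = +24 mm, on the pocket floor, 34 mm high; pockets 49 mm deep, 26 mm wide, roof underside 22 mm above the floor, hood top 26 mm above it
- bar_a: loose steel core bar 140 x 18 x 10 mm, about 0.2 kg, a small bolt hole near each end; origin at its middle, x along its length, z through its 10 mm thickness. In the rack its -x end is the front end. Absent (None) in some starts
- bar_b: loose steel core bar 140 x 18 x 10 mm, about 0.2 kg, a small bolt hole near each end; origin at its middle, x along its length, z through its 10 mm thickness. In the rack its -x end is the front end. Absent (None) in some starts
- bar_c: loose steel core bar 140 x 18 x 10 mm, about 0.2 kg, a small bolt hole near each end; origin at its middle, x along its length, z through its 10 mm thickness. In the rack its -x end is the front end. Absent (None) in some starts
- bar_d: loose steel core bar 140 x 18 x 10 mm, about 0.2 kg, a small bolt hole near each end; origin at its middle, x along its length, z through its 10 mm thickness. In the rack its -x end is the front end. Absent (None) in some starts
- screwdriver: screwdriver 144 mm long, 55 g, starts on the pole plate; origin at the underside of its middle, x from handle to tip; handle x = -70 to +12 mm, 22 mm thick, 19 mm high. The bench behind the vice, in front of the soldering station, about x = 0.62, y = 0.01, is bare and has room for it lying along y
- pen: bystander, loose pen, lying on the notebook: leave it alone
- toroid: bystander, loose ring-shaped coil: leave it alone

How it is judged:
On the way, in this order (a step that is already met when the one before it is completed fails the run):
1. screwdriver on the bench and every bar lying on the pole plate, released, with the dial still off (x of bar_a in the frame of plate between -0.096 and 0.096 m and y of bar_a in the frame of plate between -0.02 and 0.02 m and z of bar_a in the frame of plate between 0.001 and 0.0078 m and angle between the x axis of each of bar_a, bar_b, bar_c, bar_d and the y axis of plate, either way round below 0.2 rad and linear speed of each of bar_a, bar_b, bar_c, bar_d, screwdriver below 0.02 m/s and contact force between the fingers and bar_a below 0.2 N and x of bar_b in the frame of plate between -0.096 and 0.096 m and y of bar_b in the frame of plate between -0.02 and 0.02 m and z of bar_b in the frame of plate between 0.001 and 0.0078 m and contact force between the fingers and bar_b below 0.2 N and x of bar_c in the frame of plate between -0.096 and 0.096 m and y of bar_c in the frame of plate between -0.02 and 0.02 m and z of bar_c in the frame of plate between 0.001 and 0.0078 m and contact force between the fingers and bar_c below 0.2 N and x of bar_d in the frame of plate between -0.096 and 0.096 m and y of bar_d in the frame of plate between -0.02 and 0.02 m and z of bar_d in the frame of plate between 0.001 and 0.0078 m and contact force between the fingers and bar_d below 0.2 N and height (world z) of screwdriver between -0.02 and 0.012 m and angle between screwdriver's own x axis and vertical between 1.4 and 1.74 rad and value of joint dial below 0.3 rad), for 0.2 s.
2. dial turned up to the brass flag and left there for half a second, the bars on the plate (x of bar_a in the frame of plate between -0.096 and 0.096 m and y of bar_a in the frame of plate between -0.02 and 0.02 m and z of bar_a in the frame of plate between 0.001 and 0.0078 m and angle between the x axis of each of bar_a, bar_b, bar_c, bar_d and the y axis of plate, either way round below 0.2 rad and linear speed of each of bar_a, bar_b, bar_c, bar_d, screwdriver below 0.02 m/s and contact force between the fingers and bar_a below 0.2 N and x of bar_b in the frame of plate between -0.096 and 0.096 m and y of bar_b in the frame of plate between -0.02 and 0.02 m and z of bar_b in the frame of plate between 0.001 and 0.0078 m and contact force between the fingers and bar_b below 0.2 N and x of bar_c in the frame of plate between -0.096 and 0.096 m and y of bar_c in the frame of plate between -0.02 and 0.02 m and z of bar_c in the frame of plate between 0.001 and 0.0078 m and contact force between the fingers and bar_c below 0.2 N and x of bar_d in the frame of plate between -0.096 and 0.096 m and y of bar_d in the frame of plate between -0.02 and 0.02 m and z of bar_d in the frame of plate between 0.001 and 0.0078 m and contact force between the fingers and bar_d below 0.2 N and height (world z) of screwdriver between -0.02 and 0.012 m and angle between screwdriver's own x axis and vertical between 1.4 and 1.74 rad and horizontal distance between dial_pointer and flag_point below 0.0035 m and velocity of joint dial between -0.05 and 0.05 rad/s), for 0.5 s.
3. dial turned back to off, the bars on the plate (all of step 1), for 0.2 s.
At the end, for the whole second after the job is handed in: Every bar present lies flat and still on the plate, within 0.2 rad of its y axis, its middle within 20 mm (y) and 96 mm (x) of the plate's centre; the screwdriver lies level on the bench top; the dial is off again (below 0.3 rad) after its pointer point came within 3.5 mm of the flag's (all of step 3); the robot touches nothing.
It fails at once if the brass flag was moved (distance of flag_point from where it was at the start of the episode above 0.004 m).
It fails at once if another thing on the bench was pushed away (distance of any of pen, toroid from where it was at the start of the episode above 0.03 m).
Of bar_a, bar_b, bar_c, bar_d only 3 to 4 are there at a start; the rules pass over those that are not, and their reading is None.
At some moment in a run one of screwdriver, bar_a, bar_b, bar_c, bar_d may be knocked a few centimetres aside while the robot is not near it.
Once in a run the grip may slacken for a moment while it holds something.
It also fails if it takes over 210 s, if anything falls off the work surface, if the arm or the gripper's body presses on something with over 40 N, if the wrist force passes 120 N, or if a joint passes its speed limit or range.

## Robot

A 6-joint arm with a two-finger parallel gripper is mounted at the origin on a cart in front of the work surface, level with it; the furniture and walls round the work are solid. World frame = base frame: x ahead of the robot, y to its left, z up, the work surface at z = 0. Lengths are in m, angles in rad, forces in N, time in s.
With the tool pointing down it reaches from about 0.3 to 0.875 m from the base axis. Payload 4.2 kg.
Tool frame: the origin (TCP) lies midway between the tips of the shut fingers; the grasp point (between the pads) lies 19 mm behind it (manip.grip_depth is the distance from the TCP to the grasp point, in m); z points along the fingers, y is the line along which they close (so a half turn about z gives the same grasp; the last joint's range is limited). The gripper opens to 85 mm and grips with 20 to 120 N. Pads are 22 mm wide; open, the fingers measure 114 mm over their backs; the gripper's body (76 mm by 85 mm) begins 54 mm behind the grasp point. The pads swing forward as they close: fully open they stand 13 mm farther back than shut.
Start: joints at [1.272, 0.32, 1.565, -0, 1.257, -0.02], TCP at [0.158, 0.553, 0.208] pointing down, gripper open.
Joint ranges: [-3.11, 3.11], [-0.84, 2.01], [0.21, 2.61], [-1.34, 4.49], [0.05, 2.63], [-2.56, 2.56]. Speed limits (rad/s): [2.57, 2.57, 3.14, 3.14, 3.14, 3.14].

## Interface

Orientations are given as a 3x3 rotation matrix whose columns are the frame's x, y, z axes.
In Python, from plant import manip gives the robot as it stands.
- The arm moves only by the shell command python3 -m inch 'ROWS' [FORCE]. ROWS is a JSON object of lists of equal length, an entry for each row: "delta_pos": the shift along the tool's x, y, z in m, a list of three; "rotation": the turn, a rotation vector about the tool's x, y, z in rad, a list of three; "hand": the gripper command: -1 is shut, 1 is fully open, values between are in proportion. A call has 1 to 5 rows; each row shifts and turns the commanded pose from where the row before left it, along the tool's axes as they then stand; what a row does not reach is not made up. A row lasts 1/8 s, in which the tool goes at most 62.5 mm and 10.7 degrees, less where a joint would pass 70% of its speed; a pose out of reach is approached as far as the arm can. A call is refused whole if a number of a shift passes 0.0625 or a number of a turn 0.188, either way. A call with a gripper value outside its range is refused whole. The fingers move at their own pace and stop on an object; FORCE is the grip in N (left out, the last holds). Time passes only in rows, so rows that do not move let the fingers close. It gives the time, the measured TCP pose, the force, the opening and the grip force at its end, in the units of the state.
- manip.get_obs(): the state, without advancing time (a new reading comes with each control period).
- manip.grab_frame(name): name is "scene" or "top"; returns the picture (400x640x3 uint8, blue, green, red); there is no depth.
- manip.camera_model(name): a dict with "intrinsics" (3x3 intrinsics, pixels), "R" (3x3) and "t" (3): a world point X has camera coordinates R X + t. Camera axes: x right, y down, z forward; pixel columns grow to the right and rows downward; lengths in m; the calibration is good to about 2 mm. A picture is of the moment at which its call begins. camera_model takes no time and is no camera call.
- manip.finish_job(): hands the job in; it is judged then, once.
The state is a dict: "time": time; "qpos": joint angles; "joint_vel": joint speeds; "effort": joint torques, N m; "tcp_pos": TCP position; "eef_rot": TCP orientation; "contact_force": force on the tool from outside, world axes, zero at the start; "ft_torque": the same for the moment, N m; "grip_width": finger opening in m; "gripper_force": force on a finger pad.
Only numpy, scipy, OpenCV 4.12 (cv2) and the standard library are available. Lean on these libraries where they do the work, as an engineer would, in place of code of your own. Each camera call takes 0.05 s, during which the arm holds its last target. There are 200 camera calls.

## Working session

There is one attempt and no reset: what is moved stays moved. The work goes in short steps, Python scripts to look and compute and a shell command to move; the robot and the scene stay as the last step left them, time stands still between calls to the robot, and variables do not carry over. Pictures are saved under pics/ and viewed, at most 14 in all, crops included, and the job is handed in when it is done.

```bash
mkdir -p pics; ls
python3 - <<'E'
from plant import manip
import cv2
for n in("scene","top"):
    cv2.imwrite(f"pics/{n}0.png",manip.grab_frame(n)); m=manip.camera_model(n); print(n,m)
o=manip.get_obs();print(o['time'],o['tcp_pos'],o['eef_rot'],o['grip_width'],manip.grip_depth)
E
```

```text
pics
scene {'intrinsics': array([[492.10932208,   0.        , 318.80783002],
       [  0.        , 492.10932208, 201.33092536],
       [  0.        ,   0.        ,   1.        ]]), 'R': array([[ 0.43941465, -0.89825489, -0.00727436],
       [-0.67410591, -0.32438991, -0.66359054],
       [ 0.59371372,  0.29649509, -0.74806061]]), 't': array([-0.05460056,  0.50709831,  0.78161727])}
top {'intrinsics': array([[381.94625282,   0.        , 321.43755982],
       [  0.        , 381.94625282, 196.62998534],
       [  0.        ,   0.        ,   1.        ]]), 'R': array([[-0.00755302, -0.99952928, -0.02973494],
       [-0.99811738,  0.00934562, -0.06061641],
       [ 0.06086577,  0.02922112, -0.99771814]]), 't': array([0.24099745, 0.54022059, 0.90058367])}
0.1 [0.15812431 0.55234382 0.20738729] [[-9.61388086e-01  2.75195871e-01 -4.25438205e-04]
 [ 2.75196200e-01  9.61386918e-01 -1.49825971e-03]
 [-3.30416031e-06 -1.55748801e-03 -9.99998787e-01]] 0.08554416250156582 0.0187
```

View pics/scene0.png

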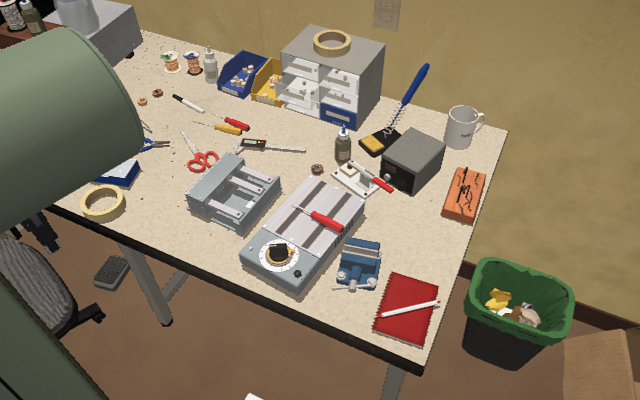

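View pics/top0.png

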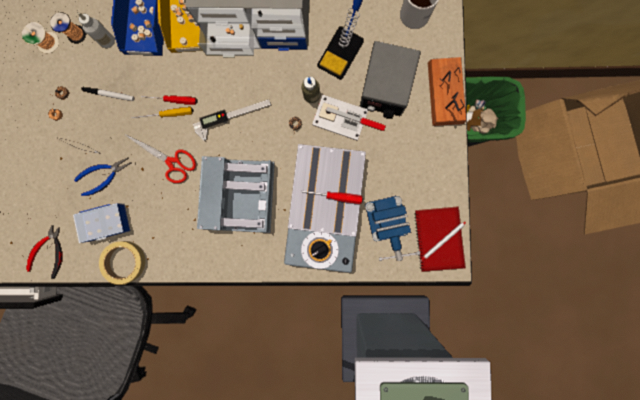

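Run:
```python
import cv2
a=cv2.imread("pics/top0.png")
cv2.imwrite("pics/c1.png",cv2.resize(a[138:280,190:390],None,fx=4,fy=4,interpolation=cv2.INTER_CUBIC))
a=cv2.imread("pics/scene0.png")
cv2.imwrite("pics/c2.png",cv2.resize(a[140:300,180:380],None,fx=3.7,fy=3.7,interpolation=cv2.INTER_CUBIC))
```

```text
(no output)
```

View pics/c1.png

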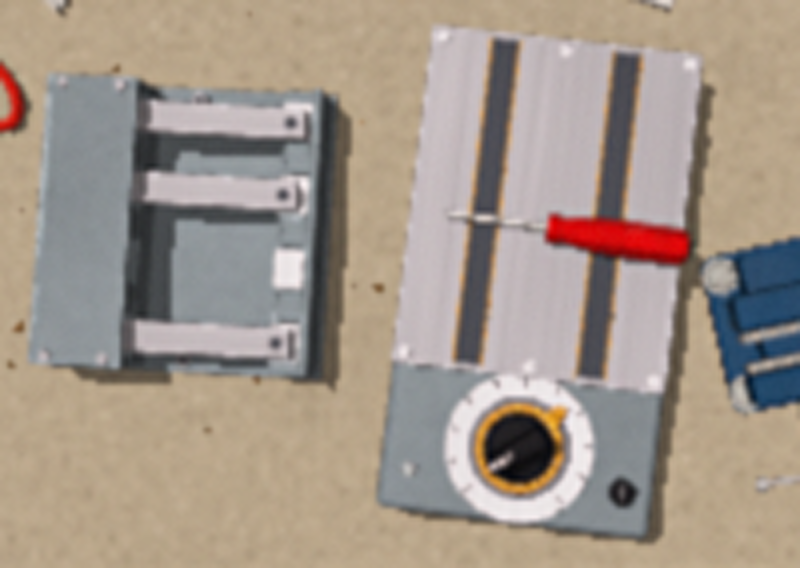

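View pics/c2.png

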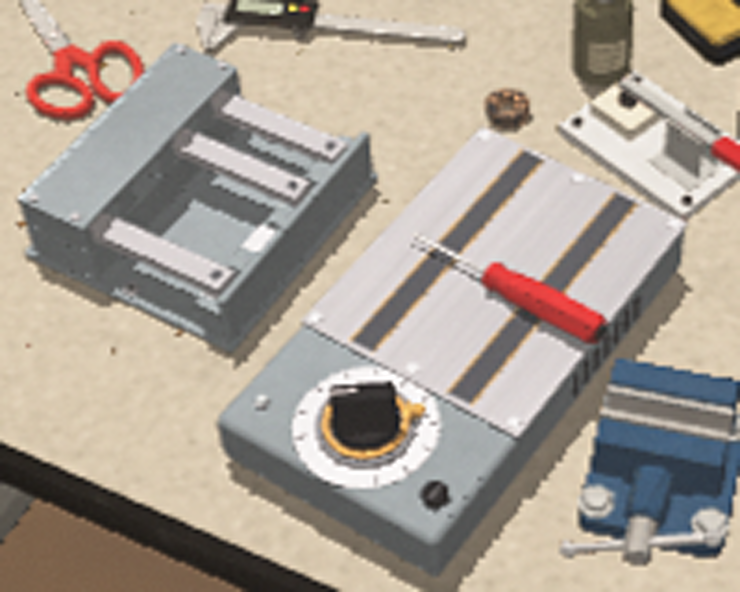

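```bash
cat > h.py <<'E'
from plant import manip
import numpy as np, cv2
def bp(u,v,z,cam="top",crop=None):
    if crop: u,v=crop[0]+(u+.5)/crop[2]-.5,crop[1]+(v+.5)/crop[2]-.5
    m=manip.camera_model(cam);K,R,t=m["intrinsics"],m["R"],m["t"]
    c=-R.T@t; d=R.T@np.linalg.inv(K)@[u,v,1]
    return c+d*(z-c[2])/d[2]
def px(X,cam="top"):
    m=manip.camera_model(cam); p=m["intrinsics"]@(m["R"]@np.array(X)+m["t"]); return p[:2]/p[2]
E
python3 - <<'E'
from h import *
C=(190,138,4)
P=lambda n,u,v,z:print(n,bp(u,v,z,crop=C).round(4))
for p in[(434,27),(704,52),(662,392),(394,360)]:P("plate",*p,.048)
P("sd end",690,247,.058);P("sd tip",450,215,.057);P("handle front",548,228,.058)
for i,(a,b) in enumerate([((306,122),(140,116)),((303,195),(137,187)),((296,343),(127,336))]):P(f"bar{i}f",*a,.044);P(f"bar{i}mouth",*b,.044)
for p in[(140,79),(124,367),(48,76),(30,361)]:P("hood",*p,.060)
for p in[(327,95),(309,376)]:P("lip out",*p,.048)
P("dial",518,447,.081);P("dialring",520,448,.045);P("flag",563,412,.047);P("ptr",490,467,.081)
for p in[(437,27),(703,52)]:pass
E
```

```text
plate [0.6646 0.2897 0.048 ]
plate [0.6477 0.1311 0.048 ]
plate [0.4493 0.1582 0.048 ]
plate [0.4689 0.3138 0.048 ]
sd end [0.5327 0.1416 0.058 ]
sd tip [0.5526 0.28   0.057 ]
handle front [0.5444 0.2233 0.058 ]
bar0f [0.6096 0.3662 0.044 ]
bar0mouth [0.6144 0.4653 0.044 ]
bar1f [0.5663 0.368  0.044 ]
bar1mouth [0.572  0.4668 0.044 ]
bar2f [0.4791 0.372  0.044 ]
bar2mouth [0.484 0.472 0.044]
hood [0.6338 0.4609 0.06  ]
hood [0.4662 0.4689 0.06  ]
hood [0.6363 0.5152 0.06  ]
hood [0.47   0.5238 0.06  ]
lip out [0.625  0.3531 0.048 ]
lip out [0.4599 0.3636 0.048 ]
dial [0.4206 0.2407 0.081 ]
dialring [0.4173 0.2408 0.045 ]
flag [0.4381 0.2156 0.047 ]
ptr [0.4096 0.2564 0.081 ]
```

```bash
cat >> h.py <<'E'
def go(x,y,z,yaw=None,tag=""):
    o=manip.get_obs();R=np.array(o["eef_rot"]);p=np.array(o["tcp_pos"])
    cur=np.arctan2(R[1,0],R[0,0]);T=R
    s=f"{tag} t={o['time']:.1f} tcp={p.round(4)} yaw={cur:.3f} q6={o['qpos'][5]:.2f} w={o['grip_width']:.4f} F={o['gripper_force']:.1f} cf={np.round(o['contact_force'],1)} tilt={R[2].round(3)}"
    if yaw is not None:
        turn=-((yaw-cur+np.pi)%(2*np.pi)-np.pi); s+=f"\n turn z {turn:.4f}"
        c,q=np.cos(yaw),np.sin(yaw); T=np.array([[c,q,0],[q,-c,0],[0,0,-1]]).T
        T=np.array([[c,q,0],[q,-c,0],[0,0,-1.]])
    print(s,"\n shift in tool axes (after turn):",(T.T@(np.array([x,y,z])-p)).round(4))
E
Z='[0,0,0]'
python3 -m inch '{"delta_pos":[[0,0,0],[0,0,0],[0,0,0],[0,0,0]],"rotation":[[0,0,0.179],[0,0,0.179],[0,0,0.179],[0,0,0.179]],"hand":[0.3,0.3,0.3,0.3]}' 40
python3 -m inch '{"delta_pos":[[0,0,0],[0,0,0],[0,0,0],[0,0,0]],"rotation":[[0,0,0.179],[0,0,0.179],[0,0,0.179],[0,0,0.179]],"hand":[0.3,0.3,0.3,0.3]}'
python3 -m inch '{"delta_pos":[[-0.031,0.043,0],[-0.031,0.043,0],[-0.031,0.043,0],[-0.031,0.043,0],[-0.031,0.043,0]],"rotation":[[0,0,0],[0,0,0],[0,0,0],[0,0,0],[0,0,0]],"hand":[0.3,0.3,0.3,0.3,0.3]}'
python3 -m inch '{"delta_pos":[[-0.031,0.043,0],[-0.031,0.043,0],[-0.031,0.043,0],[-0.031,0.043,0],[-0.031,0.043,0]],"rotation":[[0,0,0],[0,0,0],[0,0,0],[0,0,0],[0,0,0]],"hand":[0.3,0.3,0.3,0.3,0.3]}'
python3 -c "
from h import *
go(.5386,.182,.052,1.427)"
```

```text
time: 0.6
tcp_pos: [0.1582, 0.5525, 0.2076]
eef_rot: [[-0.54, 0.842, -0.0], [0.842, 0.54, -0.001], [-0.001, -0.001, -1.0]]
contact_force: [-0.1, 0.4, -0.2]
grip_width: 0.0556
gripper_force: 0.0
time: 1.1
tcp_pos: [0.1581, 0.5525, 0.2076]
eef_rot: [[0.145, 0.989, -0.0], [0.989, -0.145, -0.001], [-0.001, -0.0, -1.0]]
contact_force: [0.6, -0.0, -0.1]
grip_width: 0.0558
gripper_force: 0.0
time: 1.72
tcp_pos: [0.3504, 0.3679, 0.2078]
eef_rot: [[0.139, 0.99, -0.0], [0.99, -0.139, -0.0], [-0.0, -0.0, -1.0]]
contact_force: [0.2, 0.1, -0.0]
grip_width: 0.0554
gripper_force: 0.0
time: 2.35
tcp_pos: [0.5417, 0.1844, 0.2078]
eef_rot: [[0.14, 0.99, -0.001], [0.99, -0.14, 0.0], [0.0, -0.001, -1.0]]
contact_force: [0.6, 0.4, 0.2]
grip_width: 0.0556
gripper_force: 0.0
 t=2.4 tcp=[0.5417 0.1844 0.2078] yaw=1.431 q6=0.45 w=0.0556 F=0.0 cf=[0.6 0.4 0.2] tilt=[ 0.    -0.001 -1.   ]
 turn z 0.0036 
 shift in tool axes (after turn): [-0.0029 -0.0027  0.1558]
```

```bash
python3 -m inch '{"delta_pos":[[-0.003,-0.003,0.055],[0,0,0.055],[0,0,0.03],[0,0,0.016],[0,0,0]],"rotation":[[0,0,0],[0,0,0],[0,0,0],[0,0,0],[0,0,0]],"hand":[0.3,0.3,0.3,0.3,0.3]}' 40 | head -2
python3 -m inch '{"delta_pos":[[0,0,0],[0,0,0],[0,0,0],[0,0,0]],"rotation":[[0,0,0],[0,0,0],[0,0,0],[0,0,0]],"hand":[-1,-1,-1,-1]}' 50
python3 -m inch '{"delta_pos":[[0,0,-0.02],[0,0,-0.04],[0,0,-0.04],[0,0,0]],"rotation":[[0,0,0],[0,0,0],[0,0,0],[0,0,-0.14]],"hand":[-1,-1,-1,-1]}' 50
python3 -c "
from h import *
go(.62,-.019,.006,1.57)
cv2.imwrite('pics/t1.png',manip.grab_frame('top')[100:260,280:480])"
```

```text
time: 2.98
tcp_pos: [0.537, 0.1832, 0.0514]
time: 3.48
tcp_pos: [0.5376, 0.1834, 0.0526]
eef_rot: [[0.139, 0.99, 0.001], [0.99, -0.139, 0.0], [0.0, 0.001, -1.0]]
contact_force: [0.6, -0.2, 0.2]
grip_width: -0.0001
gripper_force: 0.0
time: 3.98
tcp_pos: [0.5396, 0.184, 0.156]
eef_rot: [[-0.004, 1.0, 0.008], [1.0, 0.004, 0.003], [0.002, 0.008, -1.0]]
contact_force: [-0.6, -1.1, 0.0]
grip_width: -0.0002
gripper_force: 0.0
 t=4.0 tcp=[0.5396 0.184  0.156 ] yaw=1.575 q6=0.30 w=-0.0002 F=0.0 cf=[-0.6 -1.1  0. ] tilt=[ 0.002  0.008 -1.   ]
 turn z 0.0046 
 shift in tool axes (after turn): [-0.2029  0.0806  0.15  ]
```

```bash
python3 -c "
from h import *
a=manip.grab_frame('top')[100:270,185:445];b=manip.grab_frame('scene')[120:290,180:440]
cv2.imwrite('pics/t2.png',cv2.resize(np.hstack([a,b]),None,fx=1.53,fy=1.53) if 0 else cv2.resize(np.vstack([a,b]),None,fx=1.75,fy=1.75,interpolation=cv2.INTER_CUBIC))"
```

```text
(no output)
```

View pics/t2.png

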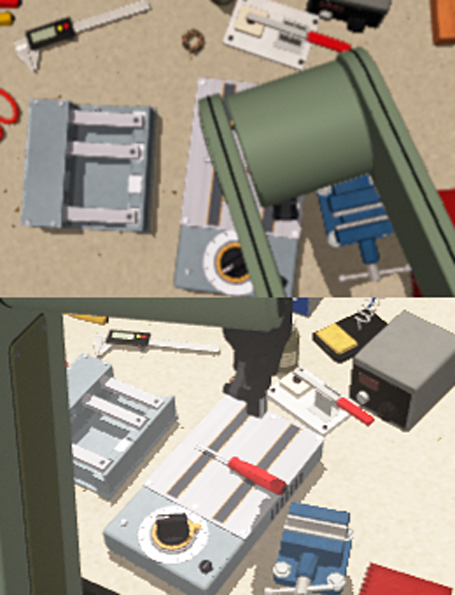

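```bash
python3 -c "
from h import *
print(px([.5396,.184,.156],'scene'),px([.5396,.184,.052],'scene'))
C=(180,140,3.7)
print(bp(603,325,.058,'scene',C),bp(490,275,.058,'scene',C),bp(417,240,.057,'scene',C))
for p in[(486,130),(683,228),(514,440),(304,320)]:print(bp(*p,.048,'scene',C))
for p in[(340,148),(305,190),(232,278)]:print('bar',bp(*p,.044,'scene',C))
print(manip.get_obs())"
```

```text
[326.42431958 191.93347699] [326.22725012 222.97497129]
[0.5394171  0.14334159 0.058     ] [0.54510335 0.22260044 0.058     ] [0.55167231 0.27741396 0.057     ]
[0.66547895 0.28605579 0.048     ]
[0.64136861 0.13277634 0.048     ]
[0.44657734 0.15789318 0.048     ]
[0.47069369 0.31328051 0.048     ]
bar [0.61143588 0.36856364 0.044     ]
bar [0.5680642  0.37023385 0.044     ]
bar [0.48285767 0.3733293  0.044     ]
{'time': 4.125, 'qpos': array([3.08383191e-01, 3.48651900e-01, 1.66859292e+00, 4.77517418e-05,
       1.12431497e+00, 3.10525651e-01]), 'joint_vel': array([ 2.87865090e-05,  1.20844758e-02,  1.23198546e-02, -1.28700663e-03,
       -6.23673101e-04,  1.42919594e-02]), 'effort': array([ 3.50519229e-03, -4.24760127e+01, -2.24997658e+01, -1.10118508e-04,
       -1.96032773e-02, -1.42618627e-01]), 'tcp_pos': array([0.53717287, 0.18319892, 0.15221784]), 'eef_rot': array([[ 2.16307544e-03,  9.99997660e-01,  1.82428690e-05],
       [ 9.99997659e-01, -2.16307637e-03,  5.10143572e-05],
       [ 5.10536985e-05,  1.81324784e-05, -9.99999999e-01]]), 'contact_force': array([-0.15108822,  0.0327993 ,  0.06917081]), 'ft_torque': array([-0.02033966,  0.01614449,  0.04123311]), 'gripper_force': 0.0, 'grip_width': 0.00023337805129882948}
```

```bash
python3 -m inch '{"delta_pos":[[-0.001,0.004,0],[0,0,0.045],[0,0,0.04],[0,0,0.018],[0,0,0]],"rotation":[[0,0,0.14],[0,0,0],[0,0,0],[0,0,0],[0,0,0]],"hand":[0,0,0,0,0]}' 50 
python3 -m inch '{"delta_pos":[[0,0,0],[0,0,0]],"rotation":[[0,0,0],[0,0,0]],"hand":[-0.3,-0.6]}' 50
python3 -m inch '{"delta_pos":[[0,0,0],[0,0,0],[0,0,0]],"rotation":[[0,0,0],[0,0,0],[0,0,0]],"hand":[-1,-1,-1]}' 50
```

```text
time: 4.75
tcp_pos: [0.5397, 0.1818, 0.047]
eef_rot: [[0.141, 0.99, -0.005], [0.99, -0.141, -0.001], [-0.002, -0.005, -1.0]]
contact_force: [-0.6, -0.8, 0.5]
grip_width: 0.043
gripper_force: 0.0
time: 5.0
tcp_pos: [0.5421, 0.1825, 0.0502]
eef_rot: [[0.14, 0.99, 0.002], [0.99, -0.14, 0.001], [0.001, 0.002, -1.0]]
contact_force: [0.2, -0.3, 0.1]
grip_width: 0.0172
gripper_force: 0.0
time: 5.38
tcp_pos: [0.5415, 0.1823, 0.0493]
eef_rot: [[0.14, 0.99, 0.0], [0.99, -0.14, 0.0], [0.0, 0.0, -1.0]]
contact_force: [0.5, 0.1, -0.1]
grip_width: -0.0001
gripper_force: 0.0
```

```bash
python3 -c "
from h import *
b=manip.grab_frame('scene')[140:270,230:410]
cv2.imwrite('pics/t3.png',cv2.resize(b,None,fx=4,fy=4,interpolation=cv2.INTER_CUBIC));go(.5386,.182,.052)"
```

```text
t=5.4 tcp=[0.5414 0.1823 0.0492] yaw=1.431 q6=0.44 w=0.0000 F=0.0 cf=[ 0.7  0.4 -0.9] tilt=[ 0.  0. -1.] 
 shift in tool axes (after turn): [-0.0007 -0.0027 -0.0028]
```

View pics/t3.png

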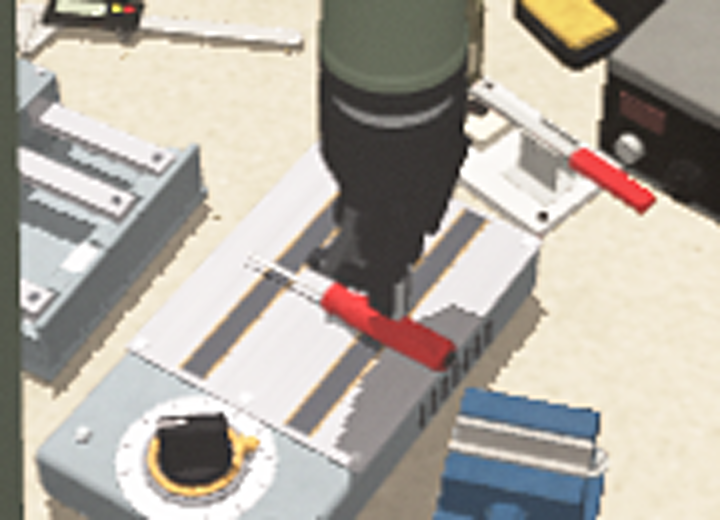

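```bash
python3 -c "
from h import *
b=manip.grab_frame('scene')[185:245,280:360]; t=manip.grab_frame('top')[170:230,300:380]
cv2.imwrite('pics/t4.png',np.hstack([cv2.resize(i,None,fx=5,fy=5,interpolation=cv2.INTER_CUBIC) for i in(b,t)]))"
```

```text
(no output)
```

View pics/t4.png

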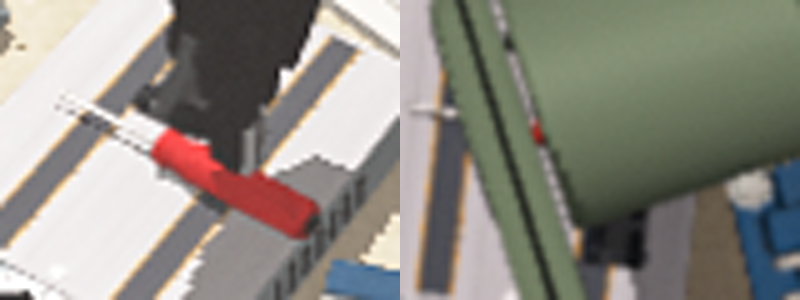

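```bash
python3 -c "
from h import *
for n in('top','scene'):
  m=manip.camera_model(n);print(n,-m['R'].T@m['t'])
  for z in(.05,.068,.12,.2,.3):print(z,px([.5414,.1823,z],n).round(1))
o=manip.get_obs();print(o['qpos'],o['tcp_pos'])
for p in((.5414,.2,.067),(.5414+.0145,.1823,.08),(.5414-.0145,.1823,.08),(.5414-.0145,.1823,.05)): print(px(p,'scene').round(1))"
```

```text
top [0.4862091  0.20951925 0.93844094]
0.05 [344.3 196. ]
0.068 [344.5 195.5]
0.12 [345.3 194. ]
0.2 [346.6 191.2]
0.3 [348.8 186.7]
scene [-0.09822664 -0.11629333  0.92080555]
0.05 [327.2 223.2]
0.068 [327.3 218.2]
0.12 [327.4 202.9]
0.2 [327.6 177. ]
0.3 [328.  140.1]
[3.04638324e-01 4.57802318e-01 1.78890629e+00 1.06310213e-04
 8.94833538e-01 4.44604247e-01] [0.54137594 0.18230729 0.04912147]
[320.2 215.8]
[330.1 210.3]
[324.5 219.3]
[324.5 227.7]
```

```bash
for i in 1; do python3 -m inch '{"delta_pos":[[0,-0.005,0],[0,-0.005,0],[0,0,0]],"rotation":[[0,0,0],[0,0,0],[0,0,0]],"hand":[-1,-1,-1]}' | grep -E 'tcp|contact'
python3 -m inch '{"delta_pos":[[0,-0.005,0],[0,-0.005,0],[0,0,0]],"rotation":[[0,0,0],[0,0,0],[0,0,0]],"hand":[-1,-1,-1]}' | grep -E 'tcp|contact'; done
python3 -c "
from h import *
b=manip.grab_frame('scene')[165:255,260:380]
cv2.imwrite('pics/t5.png',cv2.resize(b,None,fx=6,fy=6,interpolation=cv2.INTER_CUBIC))"
```

```text
tcp_pos: [0.5309, 0.1837, 0.0491]
contact_force: [0.3, 0.6, 0.1]
tcp_pos: [0.521, 0.1851, 0.0491]
contact_force: [-0.1, 0.7, -0.6]
```

View pics/t5.png

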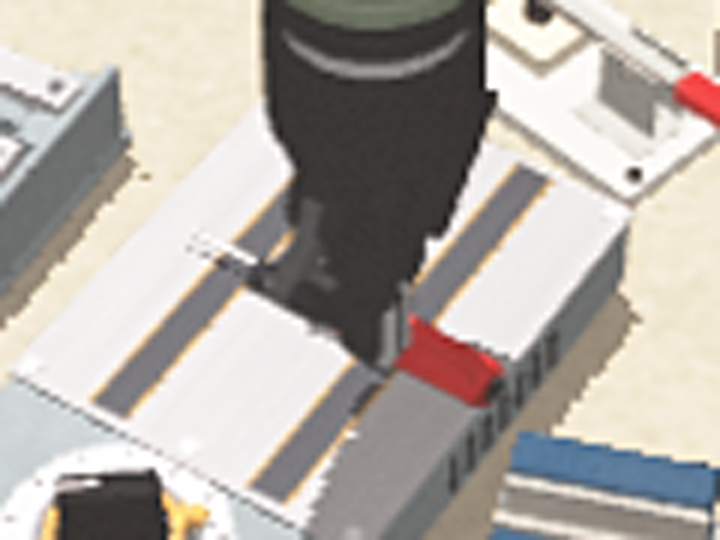

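```bash
python3 -c "
from h import *
for z in (.049,.06,.068): print(px([.521,.1851,z],'scene'))"
for i in 1 2 3 4; do :; done
p(){ grep -E 'tcp|contact'; }
python3 -m inch '{"delta_pos":[[0,0,0.002],[0,0,0]],"rotation":[[0,0,0],[0,0,0]],"hand":[-1,-1]}' | p
python3 -m inch '{"delta_pos":[[0,0,0.002],[0,0,0]],"rotation":[[0,0,0],[0,0,0]],"hand":[-1,-1]}' | p
```

```text
[322.22902385 229.42819501]
[322.21882737 226.37539669]
[322.21131549 224.12636003]
tcp_pos: [0.5216, 0.185, 0.0469]
contact_force: [-0.5, -0.3, -0.6]
tcp_pos: [0.5215, 0.185, 0.0449]
contact_force: [-0.9, 0.2, 0.2]
```

```bash
p(){ grep -E 'tcp|contact'; }
python3 -m inch '{"delta_pos":[[0,0,0.003],[0,0,0]],"rotation":[[0,0,0],[0,0,0]],"hand":[-1,-1]}' | p
python3 -m inch '{"delta_pos":[[0,0,0.002],[0,0,0]],"rotation":[[0,0,0],[0,0,0]],"hand":[-1,-1]}' | p
python3 -m inch '{"delta_pos":[[0,0,0.001],[0,0,0]],"rotation":[[0,0,0],[0,0,0]],"hand":[-1,-1]}' | p
```

```text
tcp_pos: [0.5214, 0.185, 0.0418]
contact_force: [0.6, 0.7, 0.3]
tcp_pos: [0.5215, 0.1851, 0.04]
contact_force: [0.6, -0.9, 0.1]
tcp_pos: [0.5216, 0.1851, 0.0391]
contact_force: [0.0, -0.6, -0.6]
```

```bash
p(){ grep -E 'tcp|contact'; }
python3 -m inch '{"delta_pos":[[0,0,0.002],[0,0,0]],"rotation":[[0,0,0],[0,0,0]],"hand":[-1,-1]}' | p
python3 -m inch '{"delta_pos":[[0,0,0.001],[0,0,0]],"rotation":[[0,0,0],[0,0,0]],"hand":[-1,-1]}' | p
python3 -m inch '{"delta_pos":[[0,0,0.001],[0,0,0]],"rotation":[[0,0,0],[0,0,0]],"hand":[-1,-1]}' | p
```

```text
tcp_pos: [0.5214, 0.1851, 0.0369]
contact_force: [-0.1, 0.4, 0.0]
tcp_pos: [0.5215, 0.1851, 0.0361]
contact_force: [-0.2, 0.0, 0.2]
tcp_pos: [0.5214, 0.1852, 0.0353]
contact_force: [-1.3, 0.5, 3.1]
```

```bash
python3 -m inch '{"delta_pos":[[0,0,-0.05],[0,0.019,0],[0,0,0],[0,0,0.03],[0,0,0.017]],"rotation":[[0,0,0],[0,0,0],[0,0,0],[0,0,0],[0,0,0]],"hand":[0,0,0,0,0]}' 50 |head -2
python3 -m inch '{"delta_pos":[[0,0,0],[0,0,0],[0,0,0],[0,0,0]],"rotation":[[0,0,0],[0,0,0],[0,0,0],[0,0,0]],"hand":[0,-1,-1,-1]}' 50
python3 -m inch '{"delta_pos":[[0,0,-0.02],[0,0,-0.04],[0,0,-0.05],[0,0,0]],"rotation":[[0,0,0],[0,0,0],[0,0,0],[0,0,-0.14]],"hand":[-1,-1,-1,-1]}' 50
python3 -c "
from h import *
go(.62,-.019,-.0085,1.57)"
```

```text
time: 8.95
tcp_pos: [0.5383, 0.182, 0.036]
time: 9.45
tcp_pos: [0.5407, 0.1826, 0.0388]
eef_rot: [[0.14, 0.99, 0.001], [0.99, -0.14, 0.0], [0.001, 0.001, -1.0]]
contact_force: [0.2, 0.3, 0.8]
grip_width: 0.0135
gripper_force: 42.6
time: 9.95
tcp_pos: [0.5432, 0.1833, 0.153]
eef_rot: [[-0.004, 1.0, 0.01], [1.0, 0.004, 0.003], [0.003, 0.01, -1.0]]
contact_force: [0.6, 0.3, -1.1]
grip_width: 0.0134
gripper_force: 42.1
 t=9.9 tcp=[0.5432 0.1833 0.153 ] yaw=1.575 q6=0.30 w=0.0134 F=42.1 cf=[ 0.6  0.3 -1.1] tilt=[ 0.003  0.01  -1.   ]
 turn z 0.0046 
 shift in tool axes (after turn): [-0.2023  0.077   0.1615]
```

```bash
python3 -m inch '{"delta_pos":[[-0.0405,0.0154,0],[-0.0405,0.0154,0],[-0.0405,0.0154,0],[-0.0405,0.0154,0],[-0.0405,0.0154,0]],"rotation":[[0,0,0],[0,0,0],[0,0,0],[0,0,0],[0,0,0]],"hand":[-1,-1,-1,-1,-1]}' |head -2
python3 -m inch '{"delta_pos":[[0,0,0.05],[0,0,0.05],[0,0,0.04],[0,0,0.015],[0,0,0]],"rotation":[[0,0,0],[0,0,0],[0,0,0],[0,0,0],[0,0,0]],"hand":[-1,-1,-1,-1,-1]}' 
python3 -c "
from h import *
go(.62,-.019,-.0085,1.57)
b=manip.grab_frame('scene')[110:260,270:440]
cv2.imwrite('pics/t6.png',cv2.resize(b,None,fx=4,fy=4,interpolation=cv2.INTER_CUBIC))"
```

```text
time: 10.58
tcp_pos: [0.6178, -0.0214, 0.1484]
time: 11.2
tcp_pos: [0.6177, -0.0201, -0.0068]
eef_rot: [[-0.0, 1.0, 0.0], [1.0, 0.0, 0.0], [0.0, 0.0, -1.0]]
contact_force: [0.4, -0.2, 0.4]
grip_width: 0.0137
gripper_force: 42.2
 t=11.2 tcp=[ 0.6177 -0.0201 -0.0068] yaw=1.571 q6=-0.05 w=0.0137 F=42.2 cf=[ 0.4 -0.2  0.4] tilt=[ 0.  0. -1.]
 turn z 0.0008 
 shift in tool axes (after turn): [0.0011 0.0023 0.0017]
```

View pics/t6.png

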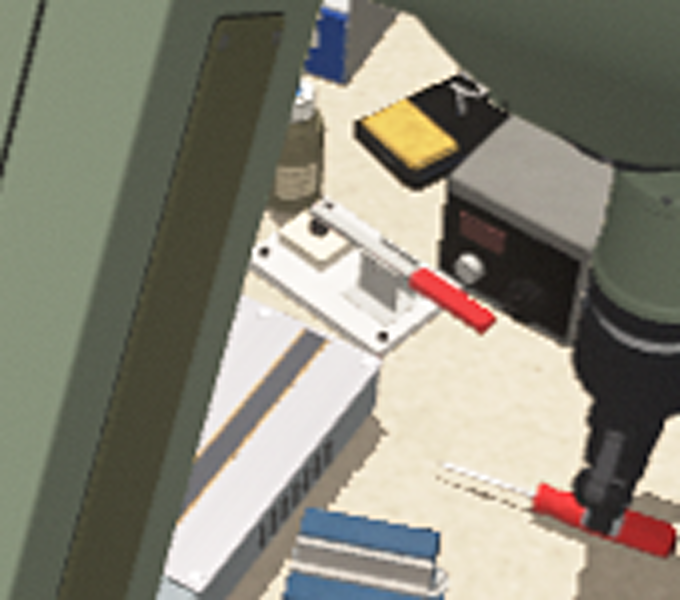

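```bash
python3 -m inch '{"delta_pos":[[0,0,0.002],[0,0,0],[0,0,0],[0,0,-0.02],[0,0,-0.05]],"rotation":[[0,0,0],[0,0,0],[0,0,0],[0,0,0],[0,0,0]],"hand":[-1,0,0,0,0]}' 80|grep -E 'tcp|width'
python3 -m inch '{"delta_pos":[[0,0,-0.06],[0,0,-0.05],[0.05,0,0],[0.05,0,0],[0.05,0,0]],"rotation":[[0,0,0],[0,0,0],[0,0,0],[0,0,0],[0,0,0]],"hand":[0,0,0,0,0]}' |head -2
python3 -m inch '{"delta_pos":[[0.05,0,0],[0.05,0,0],[0.05,0,0],[0.05,0,0],[0.05,0,0]],"rotation":[[0,0,0],[0,0,0],[0,0,0],[0,0,0],[0,0,0]],"hand":[-0.29,-0.29,-0.29,-0.29,-0.29]}' |head -2
python3 -m inch '{"delta_pos":[[0.05,0,0],[0,0,0],[0,0,0]],"rotation":[[0,0,0.05],[0,0,0],[0,0,0]],"hand":[-0.29,-0.29,-0.29]}' |head -2
python3 -c "
from h import *
go(.6136,.4293,.021,1.52)
cv2.imwrite('pics/t7.png',np.vstack([cv2.resize(i,None,fx=2.2,fy=2.2,interpolation=cv2.INTER_CUBIC) for i in (manip.grab_frame('scene')[120:250,180:420],manip.grab_frame('top')[120:250,190:430])]))"
```

```text
tcp_pos: [0.6155, -0.02, 0.0597]
grip_width: 0.0425
time: 12.5
tcp_pos: [0.6173, 0.1312, 0.1717]
time: 13.12
tcp_pos: [0.6172, 0.3815, 0.1715]
time: 13.5
tcp_pos: [0.6172, 0.4295, 0.1709]
 t=13.5 tcp=[0.6172 0.4295 0.1709] yaw=1.521 q6=0.64 w=0.0300 F=0.0 cf=[ 0.6 -0.5 -0.4] tilt=[-0.001 -0.    -1.   ]
 turn z 0.0014 
 shift in tool axes (after turn): [-0.0004 -0.0036  0.1499]
```

View pics/t7.png

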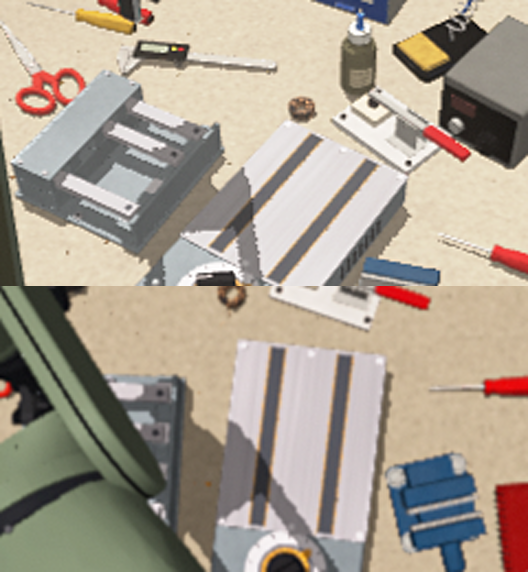

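```bash
python3 -m inch '{"delta_pos":[[0,-0.0035,0.05],[0,0,0.05],[0,0,0.02],[0,0,0.01],[0,0,0.01]],"rotation":[[0,0,0],[0,0,0],[0,0,0],[0,0,0],[0,0,0]],"hand":[-0.29,-0.29,-0.29,-0.29,-0.29]}' |grep -E 'tcp|cont'
python3 -m inch '{"delta_pos":[[0,0,0.01],[0,0,0],[0,0,0],[0,0,0],[0,0,0]],"rotation":[[0,0,0],[0,0,0],[0,0,0],[0,0,0],[0,0,0]],"hand":[-0.29,-0.29,-1,-1,-1]}' 80
python3 -c "
from h import *
go(.6136,.4293,.021,1.52)"
```

```text
tcp_pos: [0.6149, 0.4298, 0.0321]
contact_force: [0.1, -0.1, -0.2]
time: 14.85
tcp_pos: [0.6141, 0.4303, 0.0216]
eef_rot: [[0.05, 0.999, 0.001], [0.999, -0.05, 0.0], [0.001, 0.001, -1.0]]
contact_force: [-0.2, 0.3, 0.3]
grip_width: 0.0001
gripper_force: 0.0
 t=14.8 tcp=[0.6141 0.4303 0.0216] yaw=1.521 q6=0.65 w=0.0001 F=0.0 cf=[-0.2  0.3  0.3] tilt=[ 0.001  0.001 -1.   ]
 turn z 0.0008 
 shift in tool axes (after turn): [-0.001  -0.0004  0.0006]
```

```bash
python3 -c "
from h import *
for z in(-.0068,.0055,.015):print(px([.6177,-.0201,z],'scene').round(1))
b=manip.grab_frame('scene')
o=manip.get_obs();x,y,z=o['tcp_pos'];print(o['tcp_pos'],o['qpos'])
f=5;c=b[125:225,190:320];c=cv2.resize(c,None,fx=f,fy=f,interpolation=cv2.INTER_CUBIC)
for dz,col in((0,(0,0,255)),(.0125,(0,255,0)),(.06,(255,0,0))):
  u=px([x,y,z+dz],'scene');cv2.circle(c,tuple(int(k) for k in ((u-[190,125]+.5)*f)),3,col,-1)
cv2.imwrite('pics/t8.png',c)"
```

```text
[419.6 245. ]
[420.3 241.8]
[420.9 239.3]
[0.61402213 0.43026495 0.02147623] [5.95856300e-01 7.28001224e-01 1.33453784e+00 5.49714413e-05
 1.07842116e+00 6.45743083e-01]
```

View pics/t8.png

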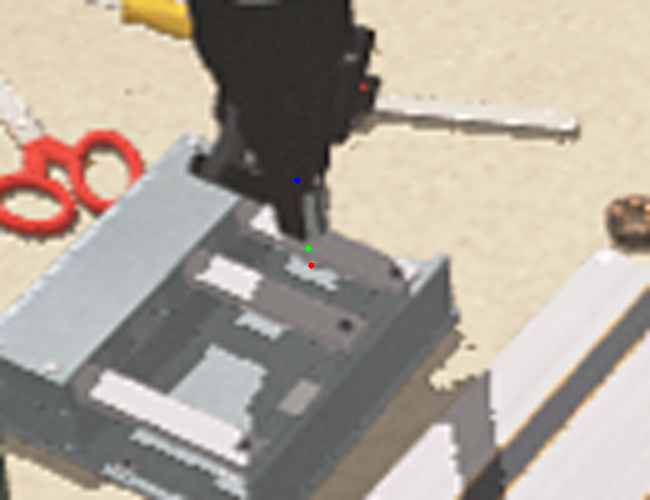

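```bash
p(){ grep -E 'tcp|contact'; }
python3 -m inch '{"delta_pos":[[0,0,0.001],[0,0,0]],"rotation":[[0,0,0],[0,0,0]],"hand":[-1,-1]}' | p
python3 -m inch '{"delta_pos":[[0,0,0.001],[0,0,0]],"rotation":[[0,0,0],[0,0,0]],"hand":[-1,-1]}' | p
python3 -m inch '{"delta_pos":[[0,0,0.001],[0,0,0]],"rotation":[[0,0,0],[0,0,0]],"hand":[-1,-1]}' | p
python3 -m inch '{"delta_pos":[[0,0,0.001],[0,0,0]],"rotation":[[0,0,0],[0,0,0]],"hand":[-1,-1]}' | p
```

```text
tcp_pos: [0.614, 0.4303, 0.0209]
contact_force: [-1.3, -1.4, 4.2]
tcp_pos: [0.6141, 0.4303, 0.0209]
contact_force: [-2.2, -1.5, 9.2]
tcp_pos: [0.6141, 0.4303, 0.0209]
contact_force: [-3.8, -1.7, 12.6]
tcp_pos: [0.6142, 0.4303, 0.0208]
contact_force: [-4.3, -2.7, 15.0]
```

```bash
p(){ grep -E 'tcp|contact|width|gripper'; }
python3 -m inch '{"delta_pos":[[0,0,-0.034],[0,0,0],[0,0,0],[0,0,0.02],[0,0,0.01]],"rotation":[[0,0,0],[0,0,0],[0,0,0],[0,0,0],[0,0,0]],"hand":[-0.25,-0.25,-0.25,-0.25,-0.25]}' |p
python3 -m inch '{"delta_pos":[[0,0,0.01],[0,0,0.005],[0,0,0]],"rotation":[[0,0,0],[0,0,0],[0,0,0]],"hand":[-0.25,-0.25,-0.25]}' |p
python3 -m inch '{"delta_pos":[[0,0,0],[0,0,0],[0,0,0]],"rotation":[[0,0,0],[0,0,0],[0,0,0]],"hand":[-1,-1,-1]}' 80 |p
```

```text
tcp_pos: [0.6123, 0.429, 0.0174]
contact_force: [-0.0, 0.1, -0.5]
grip_width: 0.0325
gripper_force: 0.0
tcp_pos: [0.6138, 0.43, 0.0056]
contact_force: [0.7, -0.1, 0.9]
grip_width: 0.0322
gripper_force: 0.0
tcp_pos: [0.6143, 0.4304, 0.007]
contact_force: [0.4, 0.2, 2.1]
grip_width: 0.0159
gripper_force: 79.0
```

```bash
p(){ grep -E 'tcp|contact|width|gripper'; }
python3 -m inch '{"delta_pos":[[0,0,0],[0,0,-0.0035],[0,0,0],[0,0,0],[0,0,0]],"rotation":[[0,0,0],[0,0,0],[0,0,0],[0,0,0],[0,0,0]],"hand":[-0.4,-0.4,-1,-1,-1]}' 90|p
python3 -m inch '{"delta_pos":[[0,0,-0.004],[0,0,-0.004],[0,0,-0.004]],"rotation":[[0,0,0],[0,0,0],[0,0,0]],"hand":[-1,-1,-1]}' |p
python3 -m inch '{"delta_pos":[[0,0,0],[0,0,0],[0,0,0]],"rotation":[[0,0.04,0],[0,0.04,0],[0,0.04,0]],"hand":[-1,-1,-1]}'
```

```text
tcp_pos: [0.6143, 0.4303, 0.0105]
contact_force: [-0.9, 0.1, 5.0]
grip_width: 0.0152
gripper_force: 89.8
tcp_pos: [0.6136, 0.4299, 0.0212]
contact_force: [-0.6, 0.1, -2.2]
grip_width: 0.0152
gripper_force: 89.0
time: 18.65
tcp_pos: [0.6124, 0.4297, 0.0192]
eef_rot: [[0.05, 0.999, 0.003], [0.991, -0.05, 0.12], [0.12, -0.003, -0.993]]
contact_force: [0.6, 6.7, -9.9]
grip_width: 0.0153
gripper_force: 88.0
```

```bash
p(){ grep -E 'tcp|contact|width|eef|gripper'; }
python3 -m inch '{"delta_pos":[[0,0,0],[0,0,0],[0,0,0],[0,0,0]],"rotation":[[0,-0.06,0],[0,-0.06,0],[0,0,0],[0,0,0]],"hand":[-1,-1,-1,-1]}' |p
python3 -m inch '{"delta_pos":[[0,0,0],[0,0,0],[0,0,0],[0,0,0]],"rotation":[[0,-0.06,0],[0,-0.06,0],[0,0,0],[0,0,0]],"hand":[-1,-1,-1,-1]}' |p
```

```text
tcp_pos: [0.6137, 0.4295, 0.0214]
eef_rot: [[0.05, 0.999, -0.001], [0.999, -0.05, 0.001], [0.001, -0.001, -1.0]]
contact_force: [0.6, -0.2, -1.4]
grip_width: 0.0155
gripper_force: 90.9
tcp_pos: [0.614, 0.4297, 0.0218]
eef_rot: [[0.05, 0.999, -0.006], [0.992, -0.051, -0.118], [-0.118, -0.0, -0.993]]
contact_force: [-0.0, -0.1, -1.1]
grip_width: 0.0151
gripper_force: 91.1
```

```bash
p(){ grep -E 'tcp|contact|width|eef|gripper'; }
python3 -m inch '{"delta_pos":[[-0.01,0,0],[-0.015,0,0],[-0.02,0,0]],"rotation":[[0,0,0],[0,0,0],[0,0,0]],"hand":[-1,-1,-1]}' |p
python3 -m inch '{"delta_pos":[[-0.02,0,0],[-0.02,0,0],[0,0,-0.03],[0,0,-0.05],[0,0,-0.02]],"rotation":[[0,0,0],[0,0,0],[0,0,0],[0,0,0],[0,0,0]],"hand":[-1,-1,-1,-1,-1]}' |p
python3 -m inch '{"delta_pos":[[0,0,0],[0,0,0],[0,0,0]],"rotation":[[0,0.06,0],[0,0.06,0],[0,0,0]],"hand":[-1,-1,-1]}' |p
python3 -c "
from h import *
go(.5576,.2232,.1)
cv2.imwrite('pics/t9.png',np.hstack([cv2.resize(i,None,fx=2,fy=2,interpolation=cv2.INTER_CUBIC) for i in (manip.grab_frame('scene')[90:290,190:390],manip.grab_frame('top')[90:290,190:390])]))"
```

```text
tcp_pos: [0.6115, 0.3838, 0.0271]
eef_rot: [[0.05, 0.999, -0.006], [0.992, -0.05, -0.12], [-0.12, -0.0, -0.993]]
contact_force: [1.0, -0.3, -3.1]
grip_width: 0.0149
gripper_force: 91.0
tcp_pos: [0.6117, 0.3578, 0.1351]
eef_rot: [[0.051, 0.999, -0.001], [0.992, -0.05, -0.116], [-0.116, 0.005, -0.993]]
contact_force: [-0.6, -0.2, -2.3]
grip_width: 0.0154
gripper_force: 91.0
tcp_pos: [0.6103, 0.3557, 0.1316]
eef_rot: [[0.052, 0.999, 0.0], [0.999, -0.052, -0.001], [-0.001, 0.0, -1.0]]
contact_force: [-0.8, -0.0, -1.7]
grip_width: 0.015
gripper_force: 90.9
 t=21.0 tcp=[0.6103 0.3557 0.1316] yaw=1.519 q6=0.56 w=0.0150 F=90.9 cf=[-0.8 -0.  -1.7] tilt=[-0.001  0.    -1.   ] 
 shift in tool axes (after turn): [-0.1351 -0.0458  0.0317]
```

View pics/t9.png

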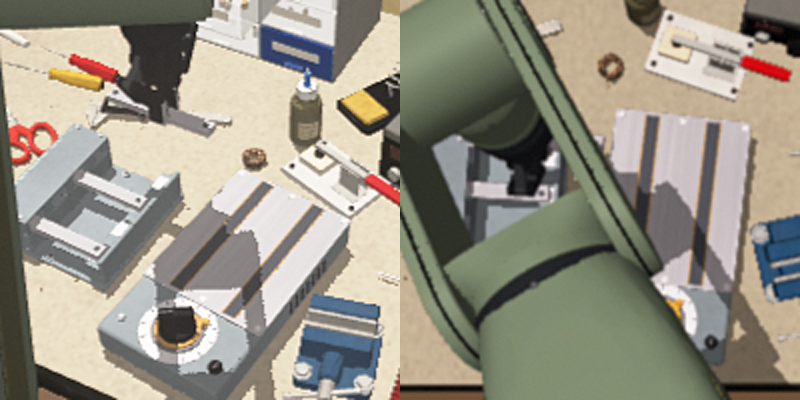

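```bash
python3 -c "
from h import *
go(.6156,.2084,.0255,1.4425)"
```

```text
t=21.1 tcp=[0.6104 0.3572 0.1312] yaw=1.520 q6=0.56 w=0.0150 F=90.9 cf=[ 0.4  0.5 -2.1] tilt=[-0.001  0.    -1.   ]
 turn z 0.0777 
 shift in tool axes (after turn): [-0.1469  0.0242  0.1057]
```

```bash
p(){ grep -E 'tcp|contact|width|gripper'; }
python3 -m inch '{"delta_pos":[[0,0,0],[-0.049,0.008,0],[-0.049,0.008,0],[-0.049,0.008,0],[0,0,0.04]],"rotation":[[0,0,0.0777],[0,0,0],[0,0,0],[0,0,0],[0,0,0]],"hand":[-1,-1,-1,-1,-1]}' |p
python3 -m inch '{"delta_pos":[[0,0,0.04],[0,0,0.015],[0,0,0.006],[0,0,0]],"rotation":[[0,0,0],[0,0,0],[0,0,0],[0,0,0]],"hand":[-1,-1,-1,-1]}' |p
python3 -m inch '{"delta_pos":[[0,0,0.003],[0,0,0]],"rotation":[[0,0,0],[0,0,0]],"hand":[-1,-1]}' |p
python3 -c "
from h import *
go(.6156,.2084,.0255,1.4425)"
```

```text
tcp_pos: [0.6184, 0.2066, 0.0942]
contact_force: [0.2, 1.4, -2.1]
grip_width: 0.0151
gripper_force: 91.0
tcp_pos: [0.6161, 0.2095, 0.0309]
contact_force: [-0.7, 0.1, -1.4]
grip_width: 0.015
gripper_force: 90.9
tcp_pos: [0.6157, 0.2091, 0.0278]
contact_force: [-0.6, -0.0, -1.9]
grip_width: 0.015
gripper_force: 90.9
 t=22.5 tcp=[0.6157 0.2091 0.0278] yaw=1.443 q6=0.44 w=0.0150 F=90.9 cf=[-0.6 -0.  -1.9] tilt=[ 0.001  0.001 -1.   ]
 turn z 0.0007 
 shift in tool axes (after turn): [-0.0007 -0.      0.0023]
```

```bash
p(){ grep -E 'tcp|contact|width|gripper'; }
python3 -m inch '{"delta_pos":[[0,0,0.002],[0,0,0]],"rotation":[[0,0,0],[0,0,0]],"hand":[-1,-1]}' |p
python3 -m inch '{"delta_pos":[[0,0,0.001],[0,0,0]],"rotation":[[0,0,0],[0,0,0]],"hand":[-1,-1]}' |p
python3 -m inch '{"delta_pos":[[0,0,0],[0,0,0],[0,0,-0.02],[0,0,-0.04],[0,0,-0.045]],"rotation":[[0,0,0],[0,0,0],[0,0,0],[0,0,0],[0,0,0]],"hand":[-0.35,-0.35,-0.35,-0.35,-0.35]}' |p
python3 -c "
from h import *
go(.5703,.431,.0095,1.52)"
```

```text
tcp_pos: [0.6158, 0.209, 0.0257]
contact_force: [0.1, -1.2, 1.1]
grip_width: 0.0152
gripper_force: 91.3
tcp_pos: [0.6159, 0.209, 0.0254]
contact_force: [-0.5, -0.3, 6.3]
grip_width: 0.015
gripper_force: 93.6
tcp_pos: [0.6146, 0.2088, 0.129]
contact_force: [0.6, 0.5, 0.3]
grip_width: 0.0273
gripper_force: 0.0
 t=23.6 tcp=[0.6146 0.2088 0.129 ] yaw=1.443 q6=0.44 w=0.0273 F=0.0 cf=[0.6 0.5 0.3] tilt=[-0.001 -0.002 -1.   ]
 turn z -0.0769 
 shift in tool axes (after turn): [ 0.2197 -0.0556  0.1195]
```

```bash
p(){ grep -E 'tcp|contact|width|gripper'; }
python3 -m inch '{"delta_pos":[[0,0,0],[0.055,-0.0139,0],[0.055,-0.0139,0],[0.055,-0.0139,0],[0.0547,-0.0139,0]],"rotation":[[0,0,-0.077],[0,0,0],[0,0,0],[0,0,0],[0,0,0]],"hand":[-0.27,-0.27,-0.27,-0.27,-0.27]}' |p
python3 -m inch '{"delta_pos":[[0,0,0.04],[0,0,0.03],[0,0,0]],"rotation":[[0,0,0],[0,0,0],[0,0,0]],"hand":[-0.27,-0.27,-0.27]}' |p
python3 -c "
from h import *
go(.5703,.431,.0095,1.52)
cv2.imwrite('pics/s10.png',manip.grab_frame('scene'))"
```

```text
tcp_pos: [0.5703, 0.4328, 0.1286]
contact_force: [0.7, 0.5, 0.6]
grip_width: 0.0316
gripper_force: 0.0
tcp_pos: [0.5689, 0.4301, 0.0556]
contact_force: [0.1, -0.4, 0.0]
grip_width: 0.0314
gripper_force: 0.0
 t=24.6 tcp=[0.5689 0.4301 0.0556] yaw=1.521 q6=0.68 w=0.0314 F=0.0 cf=[ 0.1 -0.4  0. ] tilt=[-0.004 -0.006 -1.   ]
 turn z 0.0005 
 shift in tool axes (after turn): [0.001  0.0013 0.0461]
```

```bash
p(){ grep -E 'tcp|contact|width|gripper'; }
python3 -m inch '{"delta_pos":[[0.001,0.0005,0.02],[0,0,0.015],[0,0,0.01],[0,0,0]],"rotation":[[0,0,0],[0,0,0],[0,0,0],[0,0,0]],"hand":[-0.27,-0.27,-0.27,-0.27]}' |p
python3 -m inch '{"delta_pos":[[0,0,0],[0,0,0],[0,0,0],[0,0,0]],"rotation":[[0,0,0],[0,0,0],[0,0,0],[0,0,0]],"hand":[-1,-1,-1,-1]}' 90|p
```

```text
tcp_pos: [0.571, 0.4317, 0.0129]
contact_force: [0.2, 0.6, -0.0]
grip_width: 0.0312
gripper_force: 0.0
tcp_pos: [0.5719, 0.4324, 0.0147]
contact_force: [0.5, 0.4, 2.2]
grip_width: 0.0144
gripper_force: 88.5
```

```bash
p(){ grep -E 'tcp|contact|width|gripper'; }
python3 -m inch '{"delta_pos":[[0,0,0],[0,0,0.004],[0,0,0],[0,0,0],[0,0,0]],"rotation":[[0,0,0],[0,0,0],[0,0,0],[0,0,0],[0,0,0]],"hand":[-0.4,-0.4,-1,-1,-1]}' 90|p
python3 -m inch '{"delta_pos":[[0,0,-0.004],[0,0,-0.004],[0,0,-0.004],[0,0,0]],"rotation":[[0,0,0],[0,0,0],[0,-0.06,0],[0,-0.06,0]],"hand":[-1,-1,-1,-1]}' |p
python3 -m inch '{"delta_pos":[[0,0,0],[-0.01,0,0],[-0.015,0,0],[-0.02,0,0]],"rotation":[[0,0,0],[0,0,0],[0,0,0],[0,0,0]],"hand":[-1,-1,-1,-1]}' |p
```

```text
tcp_pos: [0.5713, 0.432, 0.0097]
contact_force: [-0.1, 0.4, -1.2]
grip_width: 0.0155
gripper_force: 89.9
tcp_pos: [0.572, 0.4318, 0.0233]
contact_force: [-0.2, -2.9, -0.9]
grip_width: 0.0153
gripper_force: 90.0
tcp_pos: [0.5692, 0.3861, 0.0278]
contact_force: [0.2, -0.4, -1.5]
grip_width: 0.0154
gripper_force: 89.8
```

```bash
p(){ grep -E 'tcp|contact|width|gripper'; }
python3 -m inch '{"delta_pos":[[-0.02,0,0],[-0.02,0,0],[0,0,-0.03],[0,0,-0.05],[0,0,-0.02]],"rotation":[[0,0,0],[0,0,0],[0,0,0],[0,0,0],[0,0,0]],"hand":[-1,-1,-1,-1,-1]}' |p
python3 -m inch '{"delta_pos":[[0,0,0],[0,0,0],[0,0,0],[0,0,0]],"rotation":[[0,0.06,0],[0,0.06,0],[0,0,0.0777],[0,0,0]],"hand":[-1,-1,-1,-1]}' |p
python3 -c "
from h import *
go(.5561,.2161,.031,1.4425)"
```

```text
tcp_pos: [0.5693, 0.3599, 0.1353]
contact_force: [1.1, 0.2, -2.0]
grip_width: 0.0149
gripper_force: 89.8
tcp_pos: [0.5679, 0.3587, 0.1318]
contact_force: [-1.1, -0.2, -1.3]
grip_width: 0.0153
gripper_force: 89.8
 t=28.4 tcp=[0.5679 0.3587 0.1318] yaw=1.442 q6=0.67 w=0.0153 F=89.8 cf=[-1.1 -0.2 -1.3] tilt=[ 0.  0. -1.]
 turn z -0.0000 
 shift in tool axes (after turn): [-0.1429  0.0066  0.1008]
```

```bash
p(){ grep -E 'tcp|contact|width|gripper'; }
python3 -m inch '{"delta_pos":[[-0.0476,0.0022,0],[-0.0476,0.0022,0],[-0.0476,0.0022,0],[0,0,0.04],[0,0,0.04]],"rotation":[[0,0,0],[0,0,0],[0,0,0],[0,0,0],[0,0,0]],"hand":[-1,-1,-1,-1,-1]}' |p
python3 -m inch '{"delta_pos":[[0,0,0.015],[0,0,0.006],[0,0,0],[0,0,0.003],[0,0,0]],"rotation":[[0,0,0],[0,0,0],[0,0,0],[0,0,0],[0,0,0]],"hand":[-1,-1,-1,-1,-1]}' |p
python3 -m inch '{"delta_pos":[[0,0,0.002],[0,0,0]],"rotation":[[0,0,0],[0,0,0]],"hand":[-1,-1]}' |p
python3 -c "
from h import *
go(.5561,.2161,.0245,1.4425)"
```

```text
tcp_pos: [0.5566, 0.2165, 0.0516]
contact_force: [-0.3, -0.5, -1.5]
grip_width: 0.0151
gripper_force: 89.9
tcp_pos: [0.5565, 0.2176, 0.0282]
contact_force: [-0.5, -0.2, -1.7]
grip_width: 0.0152
gripper_force: 89.8
tcp_pos: [0.556, 0.2173, 0.0255]
contact_force: [-0.2, -1.6, -2.0]
grip_width: 0.0152
gripper_force: 89.8
 t=29.9 tcp=[0.556  0.2173 0.0255] yaw=1.442 q6=0.48 w=0.0152 F=89.8 cf=[-0.2 -1.6 -2. ] tilt=[ 0. -0. -1.]
 turn z -0.0001 
 shift in tool axes (after turn): [-0.0012  0.0002  0.001 ]
```

```bash
p(){ grep -E 'tcp|contact|width|gripper'; }
python3 -m inch '{"delta_pos":[[0,0,0.001],[0,0,0]],"rotation":[[0,0,0],[0,0,0]],"hand":[-1,-1]}' |p
python3 -m inch '{"delta_pos":[[0,0,0],[0,0,0],[0,0,-0.02],[0,0,-0.04],[0,0,-0.045]],"rotation":[[0,0,0],[0,0,0],[0,0,0],[0,0,0],[0,0,-0.077]],"hand":[-0.35,-0.35,-0.35,-0.35,-0.35]}' |p
python3 -c "
from h import *
go(.4841,.4346,.0105,1.52)"
```

```text
tcp_pos: [0.5561, 0.2173, 0.0254]
contact_force: [-2.4, -0.9, 5.5]
grip_width: 0.0153
gripper_force: 93.8
tcp_pos: [0.5557, 0.2172, 0.1298]
contact_force: [-0.3, -0.5, -0.2]
grip_width: 0.0276
gripper_force: 0.0
 t=30.8 tcp=[0.5557 0.2172 0.1298] yaw=1.522 q6=0.40 w=0.0276 F=0.0 cf=[-0.3 -0.5 -0.2] tilt=[-0.001 -0.001 -1.   ]
 turn z 0.0015 
 shift in tool axes (after turn): [ 0.2135 -0.0826  0.1193]
```

```bash
p(){ grep -E 'tcp|contact|width|gripper'; }
python3 -m inch '{"delta_pos":[[0.0427,-0.0165,0],[0.0427,-0.0165,0],[0.0427,-0.0165,0],[0.0427,-0.0165,0],[0.0427,-0.0165,0]],"rotation":[[0,0,0],[0,0,0],[0,0,0],[0,0,0],[0,0,0]],"hand":[-0.2,-0.2,-0.2,-0.2,-0.2]}' |p
python3 -m inch '{"delta_pos":[[0,0,0.04],[0,0,0.03],[0,0,0]],"rotation":[[0,0,0],[0,0,0],[0,0,0]],"hand":[-0.2,-0.2,-0.2]}' |p
python3 -c "
from h import *
go(.4841,.4346,.0105,1.52)
a=manip.grab_frame('scene');b=cv2.imread('pics/scene0.png')
u,v=px([.48,.375,.044],'scene').astype(int);print(u,v,np.abs(a[v-8:v+8,u-8:u+8].astype(int)-b[v-8:v+8,u-8:u+8]).mean((0,1)))
cv2.imwrite('pics/s11.png',a)"
```

```text
tcp_pos: [0.4842, 0.4362, 0.1293]
contact_force: [-0.1, 0.3, -0.3]
grip_width: 0.0342
gripper_force: 0.0
tcp_pos: [0.4831, 0.4337, 0.0567]
contact_force: [0.5, 0.0, 0.2]
grip_width: 0.034
gripper_force: 0.0
 t=31.8 tcp=[0.4831 0.4337 0.0567] yaw=1.520 q6=0.76 w=0.0340 F=0.0 cf=[0.5 0.  0.2] tilt=[-0.004 -0.004 -1.   ]
 turn z -0.0003 
 shift in tool axes (after turn): [0.001  0.001  0.0462]
241 215 [29.31640625 28.98828125 28.60546875]
```

```bash
p(){ grep -E 'tcp|contact|width|gripper'; }
python3 -m inch '{"delta_pos":[[0.001,0,0.02],[0,0,0.015],[0,0,0.0135],[0,0,0]],"rotation":[[0,0,0],[0,0,0],[0,0,0],[0,0,0]],"hand":[-0.25,-0.25,-0.25,-0.25]}' |p
python3 -m inch '{"delta_pos":[[0,0,0],[0,0,0],[0,0,0],[0,0,0]],"rotation":[[0,0,0],[0,0,0],[0,0,0],[0,0,0]],"hand":[-1,-1,-1,-1]}' 90|p
```

```text
tcp_pos: [0.4844, 0.4353, 0.0102]
contact_force: [-0.8, -1.3, 0.0]
grip_width: 0.032
gripper_force: 0.0
tcp_pos: [0.4851, 0.4361, 0.0118]
contact_force: [-1.1, -0.5, 3.9]
grip_width: 0.0148
gripper_force: 89.1
```

```bash
p(){ grep -E 'tcp|contact|width|gripper'; }
python3 -m inch '{"delta_pos":[[0,0,-0.004],[0,0,-0.004],[0,0,-0.004],[0,0,0]],"rotation":[[0,0,0],[0,0,0],[0,-0.06,0],[0,-0.06,0]],"hand":[-1,-1,-1,-1]}' |p
python3 -m inch '{"delta_pos":[[0,0,0],[-0.01,0,0],[-0.015,0,0],[-0.02,0,0]],"rotation":[[0,0,0],[0,0,0],[0,0,0],[0,0,0]],"hand":[-1,-1,-1,-1]}' |p
python3 -m inch '{"delta_pos":[[-0.02,0,0],[-0.02,0,0],[0,0,-0.03],[0,0,-0.05],[0,0,-0.02]],"rotation":[[0,0,0],[0,0,0],[0,0,0],[0,0,0],[0,0,0]],"hand":[-1,-1,-1,-1,-1]}' |p
python3 -m inch '{"delta_pos":[[0,0,0],[0,0,0],[0,0,0],[0,0,0]],"rotation":[[0,0.06,0],[0,0.06,0],[0,0,0.0777],[0,0,0]],"hand":[-1,-1,-1,-1]}' |p
python3 -c "
from h import *
go(.5017,.2235,.031,1.4425)"
```

```text
tcp_pos: [0.485, 0.4357, 0.0235]
contact_force: [-0.3, 0.6, -2.8]
grip_width: 0.0149
gripper_force: 88.4
tcp_pos: [0.4823, 0.3894, 0.0287]
contact_force: [0.7, -0.3, -2.7]
grip_width: 0.0152
gripper_force: 88.5
tcp_pos: [0.4823, 0.3636, 0.1359]
contact_force: [-0.6, -0.7, -2.0]
grip_width: 0.0151
gripper_force: 88.6
tcp_pos: [0.481, 0.3623, 0.1327]
contact_force: [-0.4, -0.6, -2.2]
grip_width: 0.0153
gripper_force: 88.5
 t=35.0 tcp=[0.481  0.3623 0.1327] yaw=1.442 q6=0.76 w=0.0153 F=88.5 cf=[-0.4 -0.6 -2.2] tilt=[-0.  0. -1.]
 turn z -0.0007 
 shift in tool axes (after turn): [-0.135   0.0383  0.1017]
```

```bash
p(){ grep -E 'tcp|contact|width|gripper'; }
python3 -m inch '{"delta_pos":[[-0.0455,0.0128,0],[-0.0455,0.0128,0],[-0.0455,0.0128,0],[0,0,0.04],[0,0,0.04]],"rotation":[[0,0,0],[0,0,0],[0,0,0],[0,0,0],[0,0,0]],"hand":[-1,-1,-1,-1,-1]}' |p
python3 -m inch '{"delta_pos":[[0,0,0.015],[0,0,0.006],[0,0,0],[0,0,0.003],[0,0,0]],"rotation":[[0,0,0],[0,0,0],[0,0,0],[0,0,0],[0,0,0]],"hand":[-1,-1,-1,-1,-1]}' |p
python3 -m inch '{"delta_pos":[[0,0,0.0015],[0,0,0]],"rotation":[[0,0,0],[0,0,0]],"hand":[-1,-1]}' |p
python3 -c "
from h import *
go(.5017,.2235,.0265,1.4425)"
```

```text
tcp_pos: [0.5022, 0.2223, 0.0524]
contact_force: [-0.1, 0.0, -2.3]
grip_width: 0.015
gripper_force: 88.6
tcp_pos: [0.5019, 0.2234, 0.0291]
contact_force: [0.0, -0.2, -2.2]
grip_width: 0.015
gripper_force: 88.5
tcp_pos: [0.5015, 0.2232, 0.027]
contact_force: [-0.0, 0.2, -2.0]
grip_width: 0.0151
gripper_force: 88.5
 t=36.5 tcp=[0.5015 0.2232 0.027 ] yaw=1.442 q6=0.53 w=0.0151 F=88.5 cf=[-0.   0.2 -2. ] tilt=[ 0.  0. -1.]
 turn z -0.0008 
 shift in tool axes (after turn): [0.0003 0.0002 0.0005]
```

```bash
p(){ grep -E 'tcp|contact|width|gripper'; }
python3 -m inch '{"delta_pos":[[0,0,0.0012],[0,0,0]],"rotation":[[0,0,0],[0,0,0]],"hand":[-1,-1]}' |p
python3 -m inch '{"delta_pos":[[0,0,0],[0,0,0],[0,0,-0.02],[0,0,-0.04],[0,0,-0.06]],"rotation":[[0,0,0],[0,0,0],[0,0,0],[0,0,0],[0,0,0]],"hand":[-0.35,-0.35,-0.35,-0.35,-0.35]}' |p
python3 -m inch '{"delta_pos":[[0.055,-0.02,-0.01],[0.055,-0.02,0],[0.055,-0.02,0],[0.055,-0.02,0],[0.055,-0.02,0]],"rotation":[[0,0,0],[0,0,0],[0,0,0],[0,0,0],[0,0,0]],"hand":[0,0,0,0,0]}' |p
python3 -c "
from h import *
t=manip.grab_frame('top');cv2.imwrite('pics/top12.png',t);cv2.imwrite('pics/scene12.png',manip.grab_frame('scene'))
cv2.imwrite('pics/t12.png',cv2.resize(t[138:276,270:460],None,fx=4.2,fy=4.2,interpolation=cv2.INTER_CUBIC))"
```

```text
tcp_pos: [0.5017, 0.2232, 0.0258]
contact_force: [0.1, -0.3, -1.9]
grip_width: 0.0152
gripper_force: 88.7
tcp_pos: [0.5005, 0.2227, 0.1457]
contact_force: [0.5, 0.0, -0.2]
grip_width: 0.0281
gripper_force: 0.0
tcp_pos: [0.4372, 0.5106, 0.1561]
contact_force: [0.5, -0.1, -0.4]
grip_width: 0.0427
gripper_force: 0.0
```

View pics/t12.png

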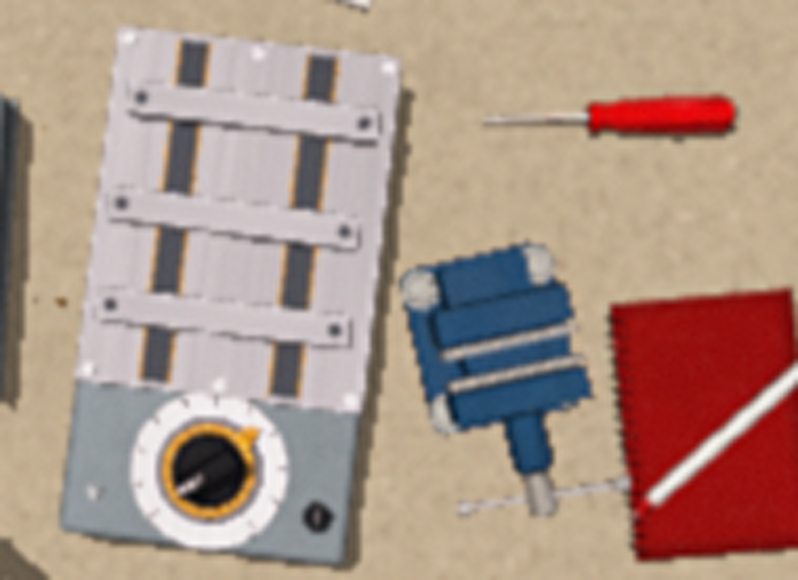

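```bash
python3 -c "
from h import *
C=(270,138,4.2);b=lambda u,v,z:bp(u,v,z,crop=C)
ring=b(209,471,.046);top=b(209,467,.081);fl=b(254,434,.047);p1=b(181,490,.081);p0=b(200,475,.081)
print(ring,top,fl,p1,p0)
for c in(ring,(.4182,.2409,0)):
  d=fl-c;e=p1-(top);print(np.hypot(*d[:2]),np.arctan2(d[1],d[0]),np.hypot(*e[:2]),np.arctan2(e[1],e[0]))
l=p1-p0;print(np.arctan2(l[1],l[0]))
go(.4182,.2409,0,2.2)"
```

```text
[0.41706641 0.24136993 0.046     ] [0.42188969 0.24010553 0.081     ] [0.43732875 0.2163011  0.047     ] [0.4098294  0.25507619 0.081     ] [0.41769182 0.24492087 0.081     ]
0.03223365779914153 -0.8910339864715219 0.019224234343818345 2.248940035312998
0.031161112988700817 -0.9098476487802953 0.019224234343818345 2.248940035312998
2.2296175339294235
 t=38.1 tcp=[0.4358 0.5142 0.1553] yaw=1.447 q6=0.97 w=0.0424 F=0.0 cf=[-0.3 -0.7 -0.8] tilt=[ 0.003 -0.    -1.   ]
 turn z -0.7532 
 shift in tool axes (after turn): [-0.2106 -0.1751  0.1553]
```

```bash
p(){ grep -E 'tcp|contact|width|gripper'; }
python3 -m inch '{"delta_pos":[[0,0,0],[0,0,0],[0,0,0],[0,0,0],[0,0,0]],"rotation":[[0,0,-0.157],[0,0,-0.157],[0,0,-0.157],[0,0,-0.157],[0,0,-0.155]],"hand":[0,0,0,0,0]}' |p
python3 -m inch '{"delta_pos":[[-0.0421,-0.035,0],[-0.0421,-0.035,0],[-0.0421,-0.035,0],[-0.0421,-0.035,0],[-0.0421,-0.035,0]],"rotation":[[0,0,0],[0,0,0],[0,0,0],[0,0,0],[0,0,0]],"hand":[0,0,0,0,0]}' |p
python3 -m inch '{"delta_pos":[[0,0,0],[0,0,0]],"rotation":[[0,0,0],[0,0,0]],"hand":[-0.2,-0.2]}' |p
python3 -c "
from h import *
go(.4187,.2408,.038,2.23)"
```

```text
tcp_pos: [0.438, 0.5078, 0.1559]
contact_force: [-0.7, -0.4, -1.2]
grip_width: 0.0424
gripper_force: 0.0
tcp_pos: [0.4265, 0.2328, 0.156]
contact_force: [0.2, -0.4, -0.0]
grip_width: 0.0426
gripper_force: 0.0
tcp_pos: [0.4273, 0.2353, 0.1562]
contact_force: [0.3, 0.6, -0.4]
grip_width: 0.0342
gripper_force: 0.0
 t=39.6 tcp=[0.4273 0.2353 0.1562] yaw=2.224 q6=-0.17 w=0.0342 F=0.0 cf=[ 0.3  0.6 -0.4] tilt=[ 0.     0.002 -1.   ]
 turn z -0.0063 
 shift in tool axes (after turn): [ 0.0096 -0.0034  0.1182]
```

```bash
p(){ grep -E 'tcp|contact|width|gripper'; }
python3 -m inch '{"delta_pos":[[0.0096,-0.0034,0.03],[0,0,0.04],[0,0,0.025],[0,0,0],[0,0,0]],"rotation":[[0,0,-0.006],[0,0,0],[0,0,0],[0,0,0],[0,0,0]],"hand":[-0.2,-0.2,-0.2,-0.2,-0.2]}' |p
python3 -c "
from h import *
go(.4187,.2408,.038,2.23)"
```

```text
tcp_pos: [0.4192, 0.242, 0.0616]
contact_force: [0.3, -0.7, 0.6]
grip_width: 0.0338
gripper_force: 0.0
 t=40.2 tcp=[0.4192 0.242  0.0616] yaw=2.232 q6=-0.16 w=0.0338 F=0.0 cf=[ 0.3 -0.7  0.6] tilt=[-0.     0.002 -1.   ]
 turn z 0.0018 
 shift in tool axes (after turn): [-0.0006 -0.0011  0.0236]
```

```bash
p(){ grep -E 'tcp|contact|width|gripper'; }
python3 -m inch '{"delta_pos":[[0,-0.001,0.015],[0,0,0.0085],[0,0,0],[0,0,0]],"rotation":[[0,0,0],[0,0,0],[0,0,0],[0,0,0]],"hand":[-0.2,-0.2,-0.2,-0.2]}' |p
python3 -m inch '{"delta_pos":[[0,0,0],[0,0,0],[0,0,0],[0,0,0]],"rotation":[[0,0,0],[0,0,0],[0,0,0],[0,0,0]],"hand":[-1,-1,-1,-1]}' 35|p
python3 -m inch '{"delta_pos":[[0,0,0],[0,0,0],[0,0,0]],"rotation":[[0,0,0.1],[0,0,0.15],[0,0,0.15]],"hand":[-1,-1,-1]}' |p
```

```text
tcp_pos: [0.4181, 0.2405, 0.0379]
contact_force: [-0.5, -0.1, 0.1]
grip_width: 0.0338
gripper_force: 0.0
tcp_pos: [0.419, 0.2411, 0.0381]
contact_force: [2.5, 2.7, 5.4]
grip_width: 0.0122
gripper_force: 39.8
tcp_pos: [0.4189, 0.241, 0.0381]
contact_force: [2.8, 3.3, 4.8]
grip_width: 0.0119
gripper_force: 39.8
```

```bash
p(){ grep -E 'tcp|contact|width|gripper'; }
python3 -m inch '{"delta_pos":[[0,0,0],[0,0,0],[0,0,0],[0,0,0],[0,0,0]],"rotation":[[0,0,0.18],[0,0,0.18],[0,0,0.18],[0,0,0.18],[0,0,0.18]],"hand":[-1,-1,-1,-1,-1]}' |p
python3 -m inch '{"delta_pos":[[0,0,0],[0,0,0],[0,0,0],[0,0,0],[0,0,0]],"rotation":[[0,0,0.18],[0,0,0.18],[0,0,0.18],[0,0,0.18],[0,0,0.18]],"hand":[-1,-1,-1,-1,-1]}' |p
python3 -m inch '{"delta_pos":[[0,0,0],[0,0,0],[0,0,0],[0,0,-0.04],[0,0,-0.01]],"rotation":[[0,0,0],[0,0,0],[0,0,0],[0,0,0],[0,0,0]],"hand":[-1,-0.2,-0.2,-0.2,-0.2]}' |p
python3 -c "
from h import *
go(.4187,.2408,.038,2.23)"
```

```text
tcp_pos: [0.4185, 0.241, 0.0381]
contact_force: [1.9, 2.9, 5.8]
grip_width: 0.0119
gripper_force: 39.9
tcp_pos: [0.4184, 0.2412, 0.0381]
contact_force: [0.3, 5.0, 5.7]
grip_width: 0.0118
gripper_force: 39.9
tcp_pos: [0.4181, 0.2402, 0.0886]
contact_force: [1.0, -0.5, 0.0]
grip_width: 0.0339
gripper_force: 0.0
 t=43.5 tcp=[0.4181 0.2402 0.0886] yaw=0.031 q6=2.04 w=0.0339 F=0.0 cf=[ 1.  -0.5  0. ] tilt=[ 0.002 -0.001 -1.   ]
 turn z -2.1993 
 shift in tool axes (after turn): [0.0001 0.0008 0.0506]
```

```bash
p(){ grep -E 'tcp|contact|width|gripper'; }
python3 -m inch '{"delta_pos":[[0,0,0],[0,0,0],[0,0,0],[0,0,0],[0,0,0]],"rotation":[[0,0,-0.185],[0,0,-0.185],[0,0,-0.185],[0,0,-0.185],[0,0,-0.185]],"hand":[-0.2,-0.2,-0.2,-0.2,-0.2]}' >/dev/null
python3 -m inch '{"delta_pos":[[0,0,0],[0,0,0],[0,0,0],[0,0,0],[0,0,0]],"rotation":[[0,0,-0.185],[0,0,-0.185],[0,0,-0.185],[0,0,-0.185],[0,0,-0.185]],"hand":[-0.2,-0.2,-0.2,-0.2,-0.2]}' >/dev/null
python3 -m inch '{"delta_pos":[[0,0,0],[0,0,0],[0,0,0],[0,0,0],[0,0,0]],"rotation":[[0,0,-0.185],[0,0,-0.185],[0,0,-0.185],[0,0,-0.185],[0,0,-0.185]],"hand":[-0.2,-0.2,-0.2,-0.2,-0.2]}' >/dev/null
python3 -m inch '{"delta_pos":[[0,0,0],[0,0,0],[0,0,0],[0,0,0]],"rotation":[[0,0,-0.185],[0,0,-0.182],[0,0,0],[0,0,0]],"hand":[-0.2,-0.2,-0.2,-0.2]}' |p
python3 -c "
from h import *
go(.4187,.2408,.038,.031+np.pi)"
```

```text
tcp_pos: [0.4172, 0.2398, 0.0868]
contact_force: [-0.0, -0.8, 0.2]
grip_width: 0.0344
gripper_force: 0.0
 t=45.8 tcp=[0.4172 0.2398 0.0868] yaw=-3.113 q6=-1.10 w=0.0344 F=0.0 cf=[-0.  -0.8  0.2] tilt=[ 0.001 -0.001 -1.   ]
 turn z -0.0025 
 shift in tool axes (after turn): [-0.0016  0.0009  0.0488]
```

```bash
p(){ grep -E 'tcp|contact|width|gripper'; }
python3 -m inch '{"delta_pos":[[-0.0016,0.001,0.03],[0,0,0.0185],[0,0,0],[0,0,0],[0,0,0]],"rotation":[[0,0,0],[0,0,0],[0,0,0],[0,0,0],[0,0,0]],"hand":[-0.2,-0.2,-0.2,-1,-1]}' |p
python3 -m inch '{"delta_pos":[[0,0,0],[0,0,0],[0,0,0],[0,0,0]],"rotation":[[0,0,0],[0,0,0],[0,0,0.15],[0,0,0.15]],"hand":[-1,-1,-1,-1]}' |p
python3 -m inch '{"delta_pos":[[0,0,0],[0,0,0],[0,0,0],[0,0,0],[0,0,0]],"rotation":[[0,0,0.18],[0,0,0.18],[0,0,0.18],[0,0,0.09],[0,0,0]],"hand":[-1,-1,-1,-1,-1]}' |p
python3 -c "
from h import *
go(.4187,.2408,.038,2.23)"
```

```text
tcp_pos: [0.4197, 0.2414, 0.0396]
contact_force: [0.7, -0.6, 0.4]
grip_width: 0.0118
gripper_force: 36.1
tcp_pos: [0.4197, 0.2411, 0.0396]
contact_force: [-0.8, -1.7, 6.8]
grip_width: 0.0121
gripper_force: 37.0
tcp_pos: [0.4194, 0.2406, 0.0396]
contact_force: [-0.1, -3.4, 6.9]
grip_width: 0.0119
gripper_force: 37.1
 t=47.6 tcp=[0.4194 0.2406 0.0396] yaw=2.243 q6=-0.17 w=0.0119 F=37.1 cf=[-0.1 -3.4  6.9] tilt=[-0.001  0.    -1.   ]
 turn z 0.0127 
 shift in tool axes (after turn): [ 0.0006 -0.0004  0.0016]
```

```bash
p(){ grep -E 'tcp|contact|width|gripper'; }
python3 -m inch '{"delta_pos":[[0,0,0],[0,0,0],[0,0,-0.04],[0,0,-0.05],[0,0,-0.03]],"rotation":[[0,0,0],[0,0,0],[0,0,0],[0,0,0],[0,0,0]],"hand":[-0.2,-0.2,-0.2,-0.2,-0.2]}' |p
python3 -m inch '{"delta_pos":[[0.042,0.034,0],[0.042,0.034,0],[0.042,0.034,0],[0.042,0.034,0],[0.042,0.034,0]],"rotation":[[0,0,0],[0,0,0],[0,0,0],[0,0,0],[0,0,0]],"hand":[-0.2,-0.2,-0.2,-0.2,-0.2]}' |p
python3 -c "
from h import *
t=manip.grab_frame('top');cv2.imwrite('pics/top13.png',t);s=manip.grab_frame('scene')
cv2.imwrite('pics/t13.png',np.hstack([cv2.resize(t[225:275,295:345],(400,400),interpolation=cv2.INTER_CUBIC),cv2.resize(s[225:275,255:305],(400,400),interpolation=cv2.INTER_CUBIC)]))"
```

```text
tcp_pos: [0.4198, 0.2418, 0.161]
contact_force: [0.0, -0.0, -0.7]
grip_width: 0.0342
gripper_force: 0.0
tcp_pos: [0.4211, 0.5133, 0.1584]
contact_force: [0.4, -0.5, 0.4]
grip_width: 0.0344
gripper_force: 0.0
```

View pics/t13.png

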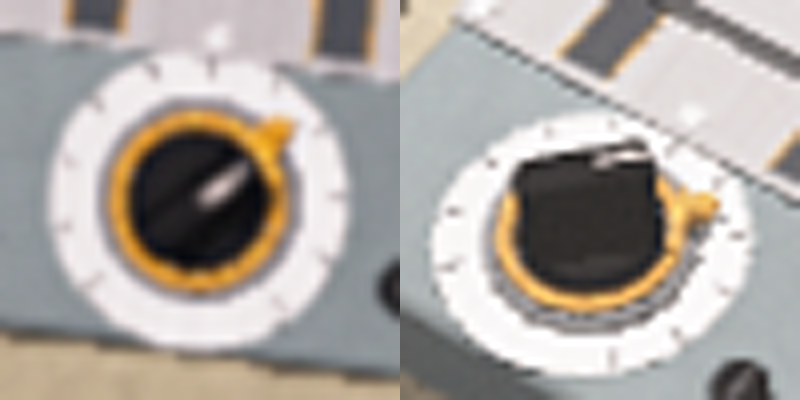

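```bash
p(){ grep -E 'tcp|contact|width|gripper'; }
python3 -m inch '{"delta_pos":[[-0.042,-0.034,0],[-0.042,-0.034,0],[-0.042,-0.034,0],[-0.042,-0.034,0],[-0.042,-0.034,0]],"rotation":[[0,0,0],[0,0,0],[0,0,0],[0,0,0],[0,0,0]],"hand":[-0.2,-0.2,-0.2,-0.2,-0.2]}' |p
python3 -m inch '{"delta_pos":[[0,0,0.05],[0,0,0.04],[0,0,0],[0,0,0]],"rotation":[[0,0,0],[0,0,0],[0,0,0],[0,0,0]],"hand":[-0.2,-0.2,-0.2,-0.2]}' |p
python3 -c "
from h import *
go(.419,.241,.0385,2.243)"
```

```text
tcp_pos: [0.4185, 0.239, 0.1586]
contact_force: [1.1, 0.3, 0.4]
grip_width: 0.0341
gripper_force: 0.0
tcp_pos: [0.4199, 0.2416, 0.0699]
contact_force: [-0.3, 0.4, 0.5]
grip_width: 0.034
gripper_force: 0.0
 t=50.0 tcp=[0.4199 0.2416 0.0699] yaw=2.243 q6=-0.17 w=0.0340 F=0.0 cf=[-0.3  0.4  0.5] tilt=[-0.     0.002 -1.   ]
 turn z -0.0003 
 shift in tool axes (after turn): [ 0.0001 -0.0011  0.0314]
```

```bash
p(){ grep -E 'tcp|contact|width|gripper'; }
python3 -m inch '{"delta_pos":[[0,-0.001,0.02],[0,0,0.0105],[0,0,0],[0,0,0],[0,0,0]],"rotation":[[0,0,0],[0,0,0],[0,0,0],[0,0,0],[0,0,0]],"hand":[-0.2,-0.2,-0.2,-1,-1]}' 35|p
python3 -m inch '{"delta_pos":[[0,0,0],[0,0,0],[0,0,0],[0,0,0]],"rotation":[[0,0,0],[0,0,0],[0,0,-0.1],[0,0,-0.18]],"hand":[-1,-1,-1,-1]}' |p
python3 -m inch '{"delta_pos":[[0,0,0],[0,0,0],[0,0,0],[0,0,0],[0,0,0]],"rotation":[[0,0,-0.18],[0,0,-0.18],[0,0,-0.18],[0,0,-0.18],[0,0,-0.18]],"hand":[-1,-1,-1,-1,-1]}' |p
python3 -m inch '{"delta_pos":[[0,0,0],[0,0,0],[0,0,0],[0,0,0],[0,0,0]],"rotation":[[0,0,-0.18],[0,0,-0.18],[0,0,-0.18],[0,0,-0.18],[0,0,-0.1]],"hand":[-1,-1,-1,-1,-1]}' |p
python3 -m inch '{"delta_pos":[[0,0,0],[0,0,0],[0,0,0],[0,0,-0.04],[0,0,-0.01]],"rotation":[[0,0,0],[0,0,0],[0,0,0],[0,0,0],[0,0,0]],"hand":[-1,-0.2,-0.2,-0.2,-0.2]}' |p
python3 -c "
from h import *
go(.419,.241,.0385,2.243+2-np.pi)"
```

```text
tcp_pos: [0.419, 0.241, 0.0392]
contact_force: [-0.0, 0.7, 3.0]
grip_width: 0.0116
gripper_force: 36.0
tcp_pos: [0.4191, 0.2411, 0.0392]
contact_force: [-0.4, 0.1, 4.8]
grip_width: 0.0123
gripper_force: 36.4
tcp_pos: [0.4191, 0.2414, 0.0392]
contact_force: [-1.5, 1.6, 4.7]
grip_width: 0.0126
gripper_force: 36.3
tcp_pos: [0.4189, 0.2417, 0.0392]
contact_force: [-0.4, 2.5, 5.8]
grip_width: 0.0124
gripper_force: 36.3
tcp_pos: [0.4196, 0.2411, 0.0899]
contact_force: [0.5, 0.8, 0.8]
grip_width: 0.0339
gripper_force: 0.0
 t=53.0 tcp=[0.4196 0.2411 0.0899] yaw=-2.041 q6=-2.17 w=0.0339 F=0.0 cf=[0.5 0.8 0.8] tilt=[-0.003 -0.002 -1.   ]
 turn z 3.1412 
 shift in tool axes (after turn): [-0.0003 -0.0005  0.0514]
```

```bash
p(){ grep -E 'tcp|contact|width|gripper'; }
python3 -m inch '{"delta_pos":[[0,0,0],[0,0,0],[0,0,0],[0,0,0],[0,0,0]],"rotation":[[0,0,0.185],[0,0,0.185],[0,0,0.185],[0,0,0.185],[0,0,0.185]],"hand":[-0.2,-0.2,-0.2,-0.2,-0.2]}' >/dev/null
python3 -m inch '{"delta_pos":[[0,0,0],[0,0,0],[0,0,0],[0,0,0],[0,0,0]],"rotation":[[0,0,0.185],[0,0,0.185],[0,0,0.185],[0,0,0.185],[0,0,0.185]],"hand":[-0.2,-0.2,-0.2,-0.2,-0.2]}' >/dev/null
python3 -m inch '{"delta_pos":[[0,0,0],[0,0,0],[0,0,0],[0,0,0],[0,0,0]],"rotation":[[0,0,0.185],[0,0,0.185],[0,0,0.185],[0,0,0.185],[0,0,0.185]],"hand":[-0.2,-0.2,-0.2,-0.2,-0.2]}' >/dev/null
python3 -m inch '{"delta_pos":[[0,0,0],[0,0,0],[0,0,0],[0,0,0]],"rotation":[[0,0,0.185],[0,0,0.181],[0,0,0],[0,0,0]],"hand":[-0.2,-0.2,-0.2,-0.2]}' |p
python3 -c "
from h import *
go(.419,.241,.0385,2.243+2-np.pi)"
```

```text
tcp_pos: [0.4181, 0.2404, 0.0879]
contact_force: [-0.0, 0.5, 0.0]
grip_width: 0.0339
gripper_force: 0.0
 t=55.4 tcp=[0.4181 0.2404 0.0879] yaw=1.104 q6=0.96 w=0.0339 F=0.0 cf=[-0.   0.5  0. ] tilt=[-0.001 -0.    -1.   ]
 turn z 0.0028 
 shift in tool axes (after turn): [0.0009 0.0005 0.0494]
```

Now grip, turn the remaining ~1.05 rad, release, raise and move clear.

```bash
p(){ grep -E 'tcp|contact|width|gripper'; }
python3 -m inch '{"delta_pos":[[0.0009,0,0.03],[0,0,0.019],[0,0,0],[0,0,0],[0,0,0]],"rotation":[[0,0,0],[0,0,0],[0,0,0],[0,0,0],[0,0,0]],"hand":[-0.2,-0.2,-0.2,-1,-1]}' 35|p
python3 -m inch '{"delta_pos":[[0,0,0],[0,0,0],[0,0,0],[0,0,0],[0,0,0]],"rotation":[[0,0,0],[0,0,0],[0,0,-0.1],[0,0,-0.17],[0,0,-0.17]],"hand":[-1,-1,-1,-1,-1]}' |p
python3 -m inch '{"delta_pos":[[0,0,0],[0,0,0],[0,0,0],[0,0,0],[0,0,0]],"rotation":[[0,0,-0.17],[0,0,-0.17],[0,0,-0.17],[0,0,-0.1],[0,0,0]],"hand":[-1,-1,-1,-1,-1]}' |p
python3 -m inch '{"delta_pos":[[0,0,0],[0,0,0],[0,0,-0.04],[0,0,-0.05],[0,0,-0.03]],"rotation":[[0,0,0],[0,0,0],[0,0,0],[0,0,0],[0,0,0]],"hand":[-0.2,-0.2,-0.2,-0.2,-0.2]}' |p
python3 -m inch '{"delta_pos":[[0.042,0.034,0],[0.042,0.034,0],[0.042,0.034,0],[0.042,0.034,0],[0.042,0.034,0]],"rotation":[[0,0,0],[0,0,0],[0,0,0],[0,0,0],[0,0,0]],"hand":[-0.2,-0.2,-0.2,-0.2,-0.2]}' |p
python3 -m inch '{"delta_pos":[[0,0,0],[0,0,0]],"rotation":[[0,0,0],[0,0,0]],"hand":[-0.2,-0.2]}' |p
python3 -c "
from h import *
go(.419,.241,.0385,2.23)
t=manip.grab_frame('top');cv2.imwrite('pics/top14.png',t);b=cv2.imread('pics/top12.png')
d=np.abs(t.astype(int)-b).max(2)[130:280,280:480]>60
print(d.sum(),[(int(x)+280,int(y)+130) for y,x in np.argwhere(d)[:20]])
print('dial',np.abs(t.astype(int)-b).max(2)[237:265,307:335].max())"
```

```text
tcp_pos: [0.4191, 0.2418, 0.0401]
contact_force: [-0.5, 1.4, 1.4]
grip_width: 0.0119
gripper_force: 36.0
tcp_pos: [0.4188, 0.2419, 0.0401]
contact_force: [-3.8, 2.0, 6.8]
grip_width: 0.0122
gripper_force: 36.7
tcp_pos: [0.4185, 0.2419, 0.0401]
contact_force: [-3.9, 1.9, 7.8]
grip_width: 0.0122
gripper_force: 36.8
tcp_pos: [0.4197, 0.2416, 0.1615]
contact_force: [-0.3, 1.1, -0.2]
grip_width: 0.0347
gripper_force: 0.0
tcp_pos: [0.4459, 0.5118, 0.1588]
contact_force: [0.5, -0.1, -0.3]
grip_width: 0.0342
gripper_force: 0.0
tcp_pos: [0.4455, 0.5094, 0.1585]
contact_force: [0.1, -0.3, -0.2]
grip_width: 0.0344
gripper_force: 0.0
 t=58.8 tcp=[0.4455 0.5094 0.1585] yaw=2.152 q6=0.25 w=0.0344 F=0.0 cf=[ 0.1 -0.3 -0.2] tilt=[-0.001 -0.002 -1.   ]
 turn z -0.0781 
 shift in tool axes (after turn): [-0.196  -0.1853  0.12  ]
176 [(286, 178), (287, 180), (288, 180), (309, 180), (310, 180), (311, 180), (312, 180), (287, 181), (288, 181), (308, 181), (309, 181), (310, 181), (311, 181), (312, 181), (313, 181), (314, 181), (315, 181), (308, 182), (309, 182), (310, 182)]
dial 54
```

```bash
python3 -c "
from h import *
t=cv2.imread('pics/top14.png');b=cv2.imread('pics/top12.png')
d=(np.abs(t.astype(int)-b).max(2)>60).astype(np.uint8);d[:130]=0;d[280:]=0;d[:,:280]=0;d[:,480:]=0
n,_,st,c=cv2.connectedComponentsWithStats(d)
print([(s.tolist()) for s in st[1:] if s[4]>5])
g=lambda i:cv2.cvtColor(i,cv2.COLOR_BGR2GRAY)
for u,v in((303.6,161.2),(356.7,167.3),(298.8,186.3),(352.1,193),(296.4,210.5),(349.8,216.5)):
  u,v=round(u),round(v);T=g(b)[v-4:v+5,u-4:u+5]
  r=cv2.matchTemplate(g(t)[v-19:v+20,u-14:u+15],T,cv2.TM_CCOEFF_NORMED);_,m,_,l=cv2.minMaxLoc(r);print((u,v),round(m,2),(l[0]-10,l[1]-15))
u,v=385,165
print(np.abs(t.astype(int)-b).max(2)[155:175,380:450].max())"
```

```text
[[308, 180, 8, 5, 30], [339, 184, 6, 4, 17], [306, 187, 12, 5, 36], [338, 188, 8, 8, 35], [298, 190, 6, 2, 7], [330, 194, 5, 2, 9], [280, 271, 7, 9, 20]]
(304, 161) 1.0 (0, 0)
(357, 167) 1.0 (0, 0)
(299, 186) 0.73 (-10, -5)
(352, 193) 0.51 (-10, -5)
(296, 210) 1.0 (0, 0)
(350, 216) 1.0 (0, 0)
8
```

```bash
python3 -c "
from h import *
b=cv2.imread('pics/top12.png');g=lambda i:cv2.cvtColor(i,cv2.COLOR_BGR2GRAY)
c0=np.array([.557,.223]);ax=np.array([.9917,-.128]);ay=np.array([.128,.9917])
for n in('top13','top14'):
  t=cv2.imread(f'pics/{n}.png');P=[]
  for u,v in((299,186),(352,193)):
    T=g(b)[v-3:v+4,u-3:u+4]
    r=cv2.matchTemplate(g(t)[v-16:v+17,u-23:u+24],T,cv2.TM_CCOEFF_NORMED)
    for k in range(2):
      _,m,_,l=cv2.minMaxLoc(r);print(n,(u,v),round(m,2),(l[0]-20,l[1]-13));
      if k==0:P.append(bp(u+l[0]-20,v+l[1]-13,.058)[:2])
      r[max(0,l[1]-2):l[1]+3,max(0,l[0]-2):l[0]+3]=-1
  m=(P[0]+P[1])/2-c0;e=P[0]-P[1];print('centre',m@ax,m@ay,'len',np.hypot(*e),'ang',np.arctan2(e@ax,e@ay))
t=cv2.imread('pics/top14.png')
for u in(310,320,330): print(g(t)[170:205,u])"
```

```text
top13 (299, 186) 1.0 (0, 0)
top13 (299, 186) 0.71 (-14, -7)
top13 (352, 193) 1.0 (0, 0)
top13 (352, 193) 0.68 (-20, 2)
centre -0.00099970315063236 0.0028393524482556937 len 0.12366681381853403 ang 0.01321491813267484
top14 (299, 186) 0.9 (-11, -5)
top14 (299, 186) 0.71 (2, 1)
top14 (352, 193) 0.93 (-11, -5)
top14 (352, 193) 0.61 (18, 9)
centre 0.007520272741094276 0.029532701151899647 len 0.12401288150040879 ang 0.013561457690357952
[130 126 123 116 108 104 101  96  90 118 193 207 203 200 199 202 203 186
 109  76  82  84  83  83  83  85  82  83  83  83  83  83  83  83  84]
[203 203 201 202 202 202 200 200 199 198 194 183 199 202 202 201 202 206
 194 143 175 197 197 196 199 198 198 199 198 199 198 198 198 199 199]
[196 197 197 197 196 196 195 195 194 195 195 189 180 200 204 202 201 200
 203 191 152 176 194 193 192 191 193 193 193 193 194 194 195 195 194]
```

```bash
p(){ grep -E 'tcp|contact|width|gripper'; }
python3 -m inch '{"delta_pos":[[0,0,0],[0,0,0],[0,0,0],[0,0,0],[0,0,0]],"rotation":[[0,0,0.179],[0,0,0.179],[0,0,0.179],[0,0,0.18],[0,0,0]],"hand":[-0.25,-0.25,-0.25,-0.25,-0.25]}' >/dev/null
python3 -m inch '{"delta_pos":[[-0.0478,0.0313,0],[-0.0478,0.0313,0],[-0.0478,0.0313,0],[-0.0478,0.0313,0],[-0.0478,0.0313,0]],"rotation":[[0,0,0],[0,0,0],[0,0,0],[0,0,0],[0,0,0]],"hand":[-0.25,-0.25,-0.25,-0.25,-0.25]}' >/dev/null
python3 -m inch '{"delta_pos":[[0,0,0.05],[0,0,0.03],[0,0,0],[0,0,0]],"rotation":[[0,0,0],[0,0,0],[0,0,0],[0,0,0]],"hand":[-0.25,-0.25,-0.25,-0.25]}' |p
python3 -c "
from h import *
go(.5682,.2513,.026,1.435)"
```

```text
tcp_pos: [0.5691, 0.2524, 0.0809]
contact_force: [0.3, 0.2, 0.6]
grip_width: 0.032
gripper_force: 0.0
 t=60.6 tcp=[0.5691 0.2524 0.0809] yaw=1.436 q6=0.53 w=0.0320 F=0.0 cf=[0.3 0.2 0.6] tilt=[ 0.001  0.002 -1.   ]
 turn z 0.0008 
 shift in tool axes (after turn): [-0.0013 -0.0008  0.0549]
```

```bash
p(){ grep -E 'tcp|contact|width|gripper'; }
python3 -m inch '{"delta_pos":[[0,0,0.03],[0,0,0.017],[0,0,0.0065],[0,0,0],[0,0,0]],"rotation":[[0,0,0],[0,0,0],[0,0,0],[0,0,0],[0,0,0]],"hand":[-0.25,-0.25,-0.25,-0.25,-0.25]}' |p
python3 -m inch '{"delta_pos":[[0,0,0],[0,0,0],[0,0,0],[0,0,0],[0,0,-0.006]],"rotation":[[0,0,0],[0,0,0],[0,0,0],[0,0,0],[0,0,0]],"hand":[-1,-1,-1,-1,-1]}' 90|p
python3 -m inch '{"delta_pos":[[-0.014,-0.003,0],[-0.014,-0.003,0],[0,0,0.004],[0,0,0]],"rotation":[[0,0,0],[0,0,0],[0,0,0],[0,0,0]],"hand":[-1,-1,-1,-1]}' |p
```

```text
tcp_pos: [0.569, 0.2525, 0.0267]
contact_force: [-0.2, -0.0, 0.5]
grip_width: 0.032
gripper_force: 0.0
tcp_pos: [0.5677, 0.252, 0.0315]
contact_force: [-0.4, -0.6, -1.8]
grip_width: 0.0148
gripper_force: 88.1
tcp_pos: [0.5583, 0.225, 0.0274]
contact_force: [0.1, -0.9, -1.0]
grip_width: 0.015
gripper_force: 88.1
```

```bash
p(){ grep -E 'tcp|contact|width|gripper'; }
python3 -m inch '{"delta_pos":[[0,0,0.001],[0,0,0],[0,0,0.0005],[0,0,0]],"rotation":[[0,0,0],[0,0,0],[0,0,0],[0,0,0]],"hand":[-1,-1,-1,-1]}' |p
python3 -m inch '{"delta_pos":[[0,0,0],[0,0,0],[0,0,-0.02],[0,0,-0.05],[0,0,-0.06]],"rotation":[[0,0,0],[0,0,0],[0,0,0],[0,0,0],[0,0,0]],"hand":[-0.35,-0.35,-0.35,-0.35,-0.35]}' |p
python3 -m inch '{"delta_pos":[[0.055,-0.025,0],[0.055,-0.025,0],[0.055,-0.025,0],[0.055,-0.025,0],[0.055,-0.025,0]],"rotation":[[0,0,0],[0,0,0],[0,0,0],[0,0,0],[0,0,0]],"hand":[0,0,0,0,0]}' |p
python3 -m inch '{"delta_pos":[[0,0,0],[0,0,0],[0,0,0]],"rotation":[[0,0,0],[0,0,0],[0,0,0]],"hand":[0,0,0]}' |p
python3 -c "
from h import *
b=cv2.imread('pics/top12.png');g=lambda i:cv2.cvtColor(i,cv2.COLOR_BGR2GRAY)
t=manip.grab_frame('top');cv2.imwrite('pics/top15.png',t)
c0=np.array([.557,.223]);ax=np.array([.9917,-.128]);ay=np.array([.128,.9917])
for pr in(((304,161),(357,167)),((299,186),(352,193)),((296,210),(350,216))):
  P=[]
  for u,v in pr:
    r=cv2.matchTemplate(g(t)[v-16:v+17,u-23:u+24],g(b)[v-3:v+4,u-3:u+4],cv2.TM_CCOEFF_NORMED)
    _,m,_,l=cv2.minMaxLoc(r);P.append(bp(u+l[0]-20,v+l[1]-13,.058)[:2]);print(round(m,2),end=' ')
  m=(P[0]+P[1])/2-c0;e=P[0]-P[1];print('centre',(m@ax).round(4),(m@ay).round(4),'len',np.hypot(*e).round(4),'ang',np.arctan2(e@ax,e@ay).round(3))
D=np.abs(t.astype(int)-b).max(2);print('sd',D[150:180,375:455].max(),'dial',D[235:270,300:345].max())
s=(t[235:265,305:335].min(2)>110);s2=t[240:262,309:332];print((g(s2)>110)[4:-4,4:-4].astype(int))"
```

```text
tcp_pos: [0.5588, 0.2255, 0.027]
contact_force: [-1.6, -1.5, 5.0]
grip_width: 0.0149
gripper_force: 89.0
tcp_pos: [0.5578, 0.2251, 0.1563]
contact_force: [1.4, -0.2, -0.5]
grip_width: 0.0278
gripper_force: 0.0
tcp_pos: [0.4712, 0.5167, 0.1561]
contact_force: [0.9, -0.5, -0.6]
grip_width: 0.0427
gripper_force: 0.0
tcp_pos: [0.4726, 0.5134, 0.1563]
contact_force: [0.4, -0.0, -0.0]
grip_width: 0.0428
gripper_force: 0.0
1.0 1.0 centre 0.0593 -0.0016 len 0.1238 ang -0.003
0.84 0.85 centre 0.0016 0.0008 len 0.1237 ang 0.013
1.0 1.0 centre -0.0556 0.002 len 0.1252 ang -0.01
sd 9 dial 55
[[0 0 0 0 0 0 0 0 0 0 0 0 0 0 1]
 [0 0 0 0 0 0 0 0 0 0 0 0 0 0 1]
 [0 0 0 0 0 0 0 0 0 0 0 0 0 0 0]
 [0 0 0 0 0 0 0 0 0 0 0 0 0 0 0]
 [0 0 0 0 0 0 0 0 0 0 0 0 0 0 0]
 [0 0 0 0 0 0 0 0 0 0 0 0 0 0 0]
 [0 0 0 0 0 0 0 0 0 0 0 0 0 0 0]
 [0 0 0 0 1 0 0 0 0 0 0 0 0 0 0]
 [0 0 1 1 1 0 0 0 0 0 0 0 0 0 0]
 [0 1 1 1 0 0 0 0 0 0 0 0 0 0 0]
 [1 1 1 0 0 0 0 0 0 0 0 0 0 0 0]
 [1 0 0 0 0 0 0 0 0 0 0 0 0 0 1]
 [0 0 0 0 0 0 0 0 0 0 0 0 0 1 1]
 [1 0 0 0 0 0 0 0 0 0 0 0 1 1 1]]
```

```bash
python3 -c "
from plant import manip
print(manip.finish_job())"
```

```text
the job is handed in; nothing more can be done
None
```

I handed the job in, with no verdict returned: all three bars lie flat across both pole strips, the screwdriver is on the bench, and the dial went to the flag and back to off. The middle bar got knocked about 3 cm aside while the dial was being turned back, so I regripped it and put it back in place before handing in.

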